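# Set the washed things out to drain

## Robot

A 6-joint arm with a two-finger parallel gripper is mounted at the origin on the work surface. World frame = base frame: x ahead of the robot, y to its left, z up, the work surface at z = 0. Lengths are in m, angles in degrees, forces in N, time in s.
With the tool pointing down it reaches from about 0.25 to 0.725 m from the base axis. Payload 9.7 kg.
Tool frame: the origin (TCP) lies on the centre line of the jaws, within the pads' length; the fingertips stand 19 mm ahead of it and the grasp point (between the pads) is the TCP (bot.tcp_to_tips is the z of the fingertips in the tool frame, in m); z points along the fingers, y is the line along which they close (so a half turn about z gives the same grasp; the last joint's range is limited). The gripper opens to 85 mm and grips with 20 to 120 N. Pads are 22 mm wide; open, the fingers measure 114 mm over their backs; the gripper's body (76 mm by 85 mm) begins 54 mm behind the grasp point. The pads swing forward as they close: fully open they stand 13 mm farther back than shut.
Start: joints at [64.515, 4.979, 10.078, 95.1, 0, 90], TCP at [0.237, 0.496, 0.25] pointing down, gripper open.
Joint ranges: [-179.16, 179.16], [-48.56, 103.87], [-65.8, 70.77], [-126.05, 130.52], [-82.76, 87.17], [-180, 180]. Speed limits (degrees/s): [127.2, 127.2, 147.25, 180, 180, 180].

## Interface

Orientations are given as [roll, pitch, yaw] about the fixed x, y, z axes, in that order (R = Rz(yaw) Ry(pitch) Rx(roll)).
In Python, from workcell import bot gives the robot as it stands. The module is installed in compiled form; this text tells all that it offers.
- The arm moves only by the tool play_rows, never from a script. Its argument "increments" is a list of rows, each an object with "slide": the shift along the tool's x, y, z in mm, a list of three; "angular": the turn, a rotation vector about the tool's x, y, z in degrees, a list of three; "claw": the opening, from -1 (shut) to 1 (fully open). In form: [{"slide": [x, y, z], "angular": [rx, ry, rz], "claw": claw}, ...]. A call has 1 to 8 rows; each row shifts and turns the commanded pose from where the row before left it, along the tool's axes as they then stand; what a row does not reach is not made up. A row lasts 1/10 s, in which the tool goes at most 50 mm and 8.59 degrees, less where a joint would pass 70% of its speed; a pose out of reach is approached as far as the arm can. A call is refused whole if a number of a shift passes 50 or a number of a turn 8.59, either way. A call with a gripper value outside its range is refused whole. The fingers move at their own pace and stop on an object; "squeeze" is the grip in N (left out, the last holds). Time passes only in rows, so rows that do not move let the fingers close. It gives the time, the measured TCP pose, the force, the opening and the grip force at its end, in the units of the state.
- bot.get_obs(): the state, without advancing time (a new reading comes with each control period).
- bot.camera(name): name is "scene" or "side" or "wrist"; returns the picture (480x640x3 uint8, red, green, blue); there is no depth.
- bot.camera_info(name): a dict with "fovy" (degrees; the focal length in pixels is half the picture's height over the tangent of half this angle, whatever the lens; pixels are square), "cx", "cy" (the principal point, pixels), "R" (3x3) and "t" (3): a world point X has camera coordinates R X + t. Camera axes: x right, y down, z forward; pixel columns grow to the right and rows downward; lengths in m; the calibration is good to about 2 mm. A picture is of the moment at which its call begins: read the wrist's pose just before it. camera_info takes no time and is no camera call; for the wrist camera it gives the pose at the moment of the call.
- bot.job_done(): hands the job in; it is judged then, once.
The state is a dict: "time": time; "q": joint angles; "qd": joint speeds; "joint_efforts": joint torques, N m; "ee_pos": TCP position; "tcp_rot": TCP orientation; "wrist_force": force on the tool from outside, world axes, zero at the start; "torque": the same for the moment, N m; "opening": finger opening in m; "grasp_force": force on a finger pad.
Only numpy, scipy, OpenCV 4.12 (cv2) and the standard library are available. Lean on these libraries where they do the work, as an engineer would, in place of code of your own. Each camera call takes 0.05 s, during which the arm holds its last target. There are 200 camera calls.

## Task

Set the washed-up things out to drip dry: take the pink lid off the bento box and lay it lengthwise up the sloped wire stand, top side up, centred on both bars with its low end against the turned-up lips; lay the silicone brush along the utensil rest, across both raised bars, with its whole head over the open end of the drip tray; and hang the egg basket by the middle of its handle in the dip of the hook. Push the organiser's open top drawer fully shut so that nothing drips in. Set things down rather than dropping them, and leave everything else, the box included, where it stands.

Things in the scene. Friction and masses are not known exactly. Their poses are not given: they have to be found in the camera images.
- organiser_drawer0 (a joint): top drawer of the white and pale blue plastic organiser; how far it is pulled out in m, 0 = fully shut (0.045 to 0.09 at the start); it slides with about 1 N of friction and stays where it is left
- top_knob (a point): centre of the outer face of the top drawer's round knob (26 mm across, its flat face 26 mm out from the drawer front), 116 mm above the counter; moves with the drawer
- organiser: two-drawer plastic organiser, fixed, 200 deep (x) x 190 wide (y) x 150 mm high; origin: middle of the lower edge of its front; its front looks along its own -x, and its drawers open along -x and shut along +x
- bento: slim pink bento box without its lid, 178 (x) x 62 (y) mm, loose, 0.3 kg; origin: centre of its underside; its shoulder is 38 mm high and a 12 mm neck above it goes up inside the lid
- lid: pink lid of the bento box, 180 (x) x 64 (y) x 14 mm (z), hollow below, the same end for end; origin: centre of its underside (the edge of its rim), z out of its flat top; at the start it sits on the box with the origin 39 mm above the counter, not clipped: lift it straight up at least 13 mm. Grip it across its 64 mm width
- drain_stand: fixed steel wire stand; origin at counter level. Two round bars (8 mm thick, 195 mm long, at y = -20 and +20 mm) rise along its own +x at 35 degrees (0.611 rad) to the level, centre lines from (x, z) = (-80, 40) to (80, 152) mm; at the low end each turns up at right angles to the slope for 24 mm as a lip. Two cross feet on the counter are 100 mm wide
- lid_place (a point): point of the draining stand (axes as the stand's, not tilted), at (-5, 0, 97) mm in its frame: where the origin of the lid comes to lie when it is centred on both bars with its low end against the lips
- brush: silicone brush, 220 mm long, flat, all 14 mm thick; wooden handle 20 mm wide from x = -110 to +35 mm, steel collar 26 mm wide to +50, teal head 42 mm wide from +50 to +110 mm; origin: centre of its underside, x towards the head; balances at about x = +5 mm
- brush_head (a point): centre of the brush's head, 80 mm from the brush's origin along its x, 7 mm above its underside
- brush_rest: fixed steel utensil rest; origin: centre of its underside. Drip tray 220 (x) x 96 (y) mm, rim 10 mm high, with two raised cross bars along y (8 mm thick, tops 44 mm high) at x = -65 and +20 mm, whose ends turn up at y = -36 and +36 mm to 58 mm high. The open end of the tray, for the head, is x = +24 to +107 mm; a brush lies well with its origin at x = -10 mm
- egg_basket: perforated aluminium egg basket, 110 mm across, 60 mm deep, 0.16 kg, with a rigid steel arch handle in its y-z plane, legs at y = -53 and +53 mm; origin: centre of its underside; the same turned by half a turn
- basket_handle (a point): middle of the level top bar of the basket's handle: a round bar 9 mm thick along the basket's y, level from y = -46 to +46 mm, its centre line 130 mm above the basket's underside; leave the middle free for the hook
- hook_stand: fixed hanger: wooden foot 120 mm across with a steel post 214 mm high at its origin, and one hook of 8 mm rod that runs from the post along its own -x, sloping 12 mm down to the seat at x = -100 mm, then up to a tip at x = -124 mm, whose top is 230 mm above the counter
- hook_seat (a point): point 100 mm from the post along the hook, 206 mm above the counter: where the centre line of a hung basket handle comes to lie
- glass_bowls: stack of three clear glass bowls, 130 mm across, 75 mm high; origin: centre of its underside; not to be moved
- trivet: slatted wooden trivet, 150 x 122 mm, 18 mm high; origin: centre of its underside; not to be moved
- egg_slicer: aluminium egg slicer, 80 x 125 mm, 27 mm high, lying closed; origin: centre of its underside; not to be moved
- soap_bottle: green bottle, 60 mm across, 170 mm high; origin: centre of its underside; not to be moved
- mug: blue mug, 80 mm across, 90 mm high; origin: centre of its underside; not to be moved
- spice_jar: small amber jar with steel cap, 40 mm across, 50 mm high; origin: centre of its underside; not to be moved
- wooden_spoon: wooden spoon lying on the counter, 200 mm long; origin: on its underside; not to be moved

How it is judged:
By the outcome, as a careful person would: the job done as asked, in the order asked, and still so for the second after the job is handed in, with the robot touching nothing.
It also fails if it takes over 69 s, if anything falls off the work surface, if the arm or the gripper's body presses on something with over 40 N, if the wrist force passes 120 N, or if a joint passes its speed limit or range.

## Working session

There is one attempt and no reset: what is moved stays moved. The work goes in short steps, Python scripts to look and compute and a tool call to move; the robot and the scene stay as the last step left them, time stands still between calls to the robot, and variables do not carry over. Pictures are saved under pics/ and viewed, at most 10 in all, crops included, and the job is handed in when it is done.

Besides the shell and the picture viewer there is one more tool, called after "Call:" as a command line: name --argument value ..., lists and objects as JSON in quotes. play_rows: Moves the arm, as the interface text tells. Its arguments: {"type":"object","properties":{"increments":{"type":"array"},"squeeze":{"type":"number"}},"required":["increments"]}

```bash
mkdir -p pics
python3 - <<'E'
from workcell import bot
import cv2,numpy as np
print(bot.get_obs())
for n in("scene","side"):
    im=bot.camera(n); cv2.imwrite(f"pics/{n}0.png",cv2.cvtColor(im,cv2.COLOR_RGB2BGR))
    i=bot.camera_info(n); print(n,i, -np.array(i["R"]).T@np.array(i["t"]))
i=bot.camera_info("wrist");print(i)
E
```

```text
{'time': 0.0, 'q': array([6.45170346e+01, 5.01142729e+00, 1.00365393e+01, 9.50993170e+01,
       1.38014015e-03, 8.99990862e+01]), 'qd': array([-0.12867138, -0.00551254, -0.03200613, -0.00453939,  0.05270691,
       -0.0518747 ]), 'joint_efforts': array([ 4.12483321e-03, -5.20397401e+01,  4.64795494e+01,  1.66510121e-02,
        2.16655280e-04, -1.48830929e-05]), 'ee_pos': array([0.236546  , 0.49632358, 0.24959859]), 'tcp_rot': array([-1.79925795e+02, -1.38132254e-03,  1.54517947e+02]), 'wrist_force': array([ 0.04627176, -0.62498322,  0.40386808]), 'torque': array([-0.02142891,  0.01533329, -0.00463239]), 'grasp_force': 0.0, 'opening': 0.08515067908036458}
scene {'fovy': 43.75714210828135, 'cx': 320.95344608235985, 'cy': 227.3329722574607, 'R': array([[-0.55843681,  0.82954425, -0.00215996],
       [ 0.53598358,  0.3588264 , -0.76417617],
       [-0.6331429 , -0.4279018 , -0.64500397]]), 't': array([ 0.22885861, -0.19794991,  1.78082817])} [1.36141968 0.64320089 0.99786696]
side {'fovy': 55.61375271179794, 'cx': 318.05061825270644, 'cy': 239.5246845813609, 'R': array([[ 0.99930225, -0.03648152,  0.00800716],
       [-0.01341857, -0.55073763, -0.83457055],
       [ 0.03485625,  0.83388079, -0.55084288]]), 't': array([-0.50203036,  0.15951826,  1.30276319])} [ 0.45841114 -1.01681132  0.8547669 ]
{'fovy': 63.39921747636873, 'cx': 325.71206144585375, 'cy': 238.52533042041892, 'R': array([[ 0.4301945 ,  0.90273543, -0.00119734],
       [ 0.86370351, -0.41120749,  0.29141832],
       [ 0.26258129, -0.1264007 , -0.95659497]]), 't': array([-0.54906819, -0.03846728,  0.37981837])}
```

View pics/scene0.png

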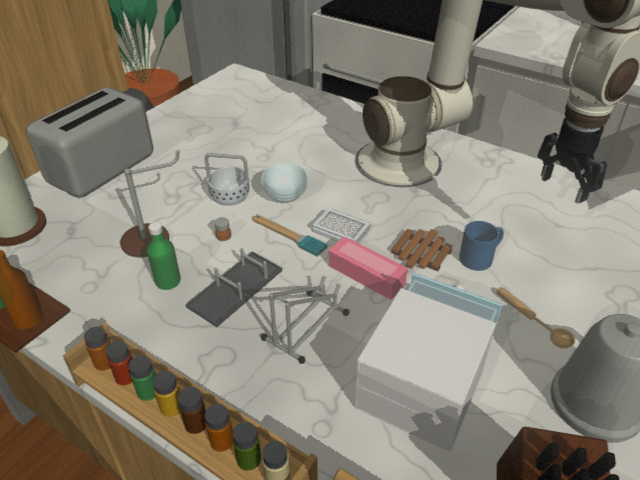

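View pics/side0.png

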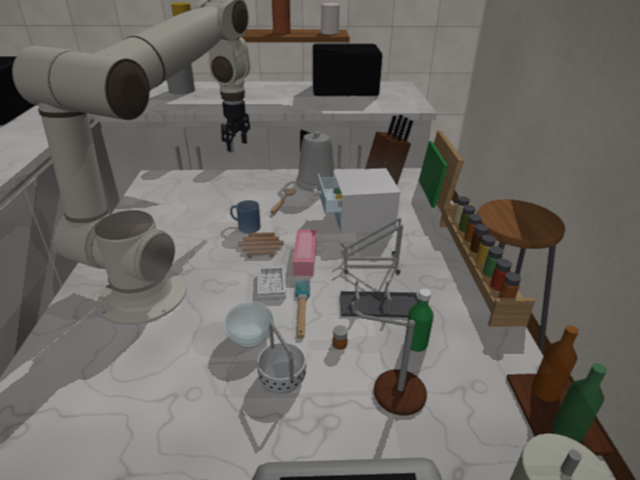

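The scene shows the lid at about (368,262), the brush (290,235), the basket (228,185), the rest (235,285), the stand (300,310), the hook (150,200) and the drawer (455,295). The side view shows the same layout. I'll enlarge crops so I can read the pixels accurately.

Run:
```python
import cv2
a=cv2.imread("pics/scene0.png")[140:380,110:430]; cv2.imwrite("pics/sc1.png",cv2.resize(a,(800,600),interpolation=cv2.INTER_CUBIC))
a=cv2.imread("pics/side0.png")[170:420,200:460]; cv2.imwrite("pics/si1.png",cv2.resize(a,(624,600),interpolation=cv2.INTER_CUBIC))
```

```text
(no output)
```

View pics/sc1.png

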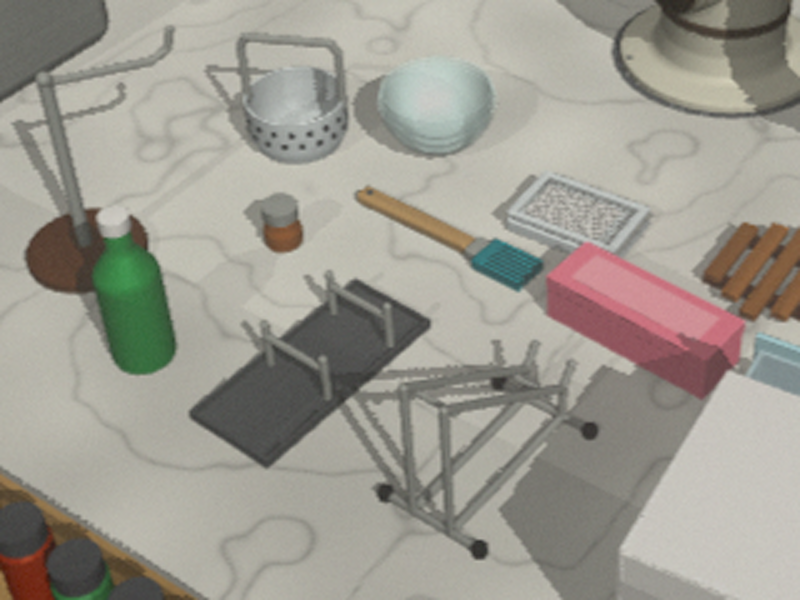

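View pics/si1.png

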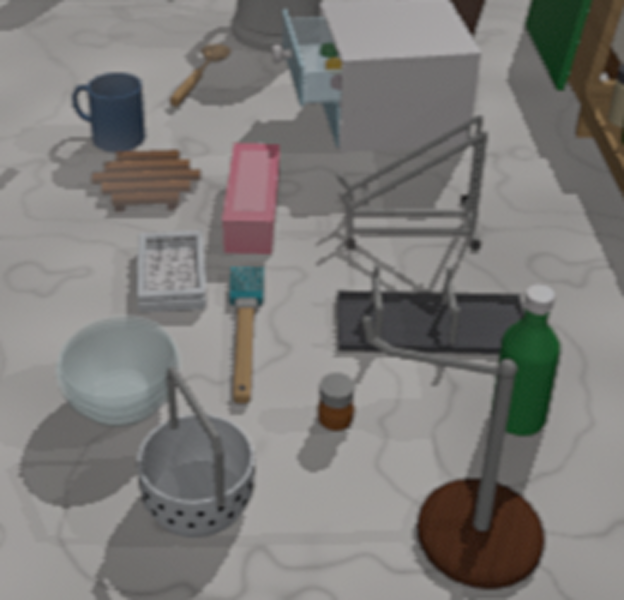

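```bash
cat > h.py <<'E'
import numpy as np
from scipy.optimize import least_squares
from scipy.spatial.transform import Rotation as Ro
def proj(i,X):
    c=np.asarray(X)@np.array(i["R"]).T+i["t"]; f=240/np.tan(np.radians(i["fovy"]/2))
    return np.c_[i["cx"]+f*c[:,0]/c[:,2], i["cy"]+f*c[:,1]/c[:,2]]
def fit(obs,x0):
    "obs: list of (caminfo, model pts, pixels) ; returns x,y,yaw,residual px"
    def res(p):
        c,s=np.cos(p[2]),np.sin(p[2]); out=[]
        for i,M,P in obs:
            M=np.array(M,float); W=np.c_[p[0]+c*M[:,0]-s*M[:,1],p[1]+s*M[:,0]+c*M[:,1],M[:,2]]
            out.append((proj(i,W)-P).ravel())
        return np.concatenate(out)
    r=least_squares(res,x0,loss="soft_l1",f_scale=1.5); return r.x[:2].round(4),np.degrees(r.x[2]).round(1),np.abs(r.fun).round(1)
E
python3 - <<'E'
from h import *
from workcell import bot
S,D=bot.camera_info("scene"),bot.camera_info("side")
sc=lambda *p:np.array(p)/2.5+[110,140]
si=lambda *p:np.array(p)/2.4+[200,170]
def rect(x,y,z):return {k:(a*x,b*y,z) for k,a,b in(("fl",-1,1),("fr",-1,-1),("bl",1,1),("br",1,-1))}
r=rect(.09,.032,.053)
# lid long axis in world ~y: own +x -> world +y : own y+ -> world -x
L=[(-.09,.032,.053),(-.09,-.032,.053),(.09,-.032,.053),(.09,.032,.053)] # nearY/-x, nearY/+x, farY/+x, farY/-x
print("lid",fit([(S,L,sc((590,243),(547,283),(703,362),(743,322))),(D,L,si((226,220),(273,222),(279,146),(237,144)))],[.4,0,1.5]))
B=[(-.11,0,.007),(.11,0,.014)]
print("brush",fit([(S,B,sc((359,193),(531,276))),(D,B,si((241,399),(247,268)))],[.4,-.1,1.5]))
T=[(.11,.048,.01),(.11,-.048,.01),(-.11,-.048,.01),(-.11,.048,.01)]
print("rest",fit([(S,T,sc((267,465),(191,412),(355,281),(431,322))),(D,T,si((524,294),(530,349),(337,351),(339,293)))],[.6,-.1,0]))
H=[(.08,.02,.152),(.08,-.02,.152)];F=[(-.105,.02,.072)]
print("stand",fit([(S,H,sc((443,408),(404,389))),(D,H,si((479,122),(484,137)))],[.6,.1,0]))
K=[(0,0,.214),(-.124,0,.226)]
print("hook",fit([(S,K,sc((45,78),(169,31))),(D,K,si((507,368),(367,320)))],[.6,-.3,0]))
E_=[(0,-.05,.13),(0,.05,.13)]
print("basket",fit([(S,E_,sc((243,39),(338,45))),(D,E_,si((217,437),(172,375)))],[.4,-.3,0]))
O=[(0,-.095,.15),(0,.095,.15)]
print("org",fit([(S,O,np.array([(410,289),(498,320)])),(D,O+[(.2,-.095,.15)],si((338,58),(322,3),(475,53)))],[.6,.3,0]))
c=np.array(si((277,52)))[0];f=240/np.tan(np.radians(D["fovy"]/2))
d=np.array(D["R"]).T@[(c[0]-D["cx"])/f,(c[1]-D["cy"])/f,1];o=-np.array(D["R"]).T@D["t"];print("knob",o+d*(.116-o[2])/d[2])
i=bot.camera_info("wrist");o=bot.get_obs();R=Ro.from_euler("xyz",o["tcp_rot"],degrees=True)
print("cam in tool",R.inv().apply(-np.array(i["R"]).T@i["t"]-o["ee_pos"]),(np.array(i["R"])@R.as_matrix()).round(3))
print(R.as_matrix().round(3))
E
```

```text
lid (array([0.4703, 0.1689]), np.float64(85.0), array([1.6, 0.8, 1. , 2.9, 0.7, 0.2, 0.5, 0.3, 1. , 0.6, 0.8, 0.6, 1.4,
       1.1, 0.4, 0.9]))
brush (array([ 0.4562, -0.0724]), np.float64(87.7), array([0.8, 0. , 0.4, 2. , 0.5, 0.4, 0.6, 1.1]))
rest (array([ 0.674 , -0.0592]), np.float64(-3.3), array([0.6, 1.1, 1.1, 0.1, 0.2, 0.9, 0.2, 0.8, 1.4, 0.8, 1.8, 0.7, 0.8,
       3.2, 0.7, 1.8]))
stand (array([0.6728, 0.1357]), np.float64(-1.1), array([0.1, 0.1, 0.7, 1.1, 0. , 2. , 0.2, 1.3]))
hook (array([ 0.6744, -0.3557]), np.float64(-24.4), array([0.7, 0.4, 0.1, 1. , 0.1, 0.1, 0.2, 0.6]))
basket (array([ 0.4085, -0.3024]), np.float64(26.8), array([0.3, 0.8, 1. , 0.6, 0.2, 0.1, 0.4, 3.7]))
org (array([0.579 , 0.4127]), np.float64(4.7), array([5.4, 2.7, 1.6, 2.3, 0.5, 0.4, 2. , 0.9, 1.4, 0.4]))
knob [0.50703816 0.40612031 0.116     ]
cam in tool [ 0.07395719 -0.00045791 -0.12425385] [[ 0.     1.    -0.   ]
 [-0.957  0.    -0.291]
 [-0.291  0.     0.957]]
[[-0.903  0.43  -0.001]
 [ 0.43   0.903 -0.001]
 [-0.    -0.001 -1.   ]]
```

```bash
cat >> h.py <<'E'
import json
def toolR(yaw,tilt=0,taxis=90):
    "tool pointing down, tool x at heading yaw (deg), then tilted by tilt deg about the world-horizontal axis at heading taxis"
    a=np.radians(taxis); return Ro.from_rotvec(np.radians(tilt)*np.array([np.cos(a),np.sin(a),0]))*Ro.from_euler("xyz",[180,0,yaw],degrees=True)
def plan(legs,claw,p=None,R=None,rnd=0):
    "legs: (pos, Rot, n rows). prints rows in calls of <=8"
    if p is None:
        from workcell import bot
        o=bot.get_obs(); p=o["ee_pos"]; R=Ro.from_euler("xyz",o["tcp_rot"],degrees=True)
        print("t",o["time"],"p",p.round(4),"rpy",o["tcp_rot"].round(1),"q",o["q"].round(1),"F",o["wrist_force"].round(1),"open",o["opening"].round(4),"g",round(o["grasp_force"],1))
    rows=[]; p=np.array(p,float)
    for q,Rt,n in legs:
        q=np.array(q,float); p0,R0=p.copy(),R; dv=(R0.inv()*Rt).as_rotvec()
        w=np.ones(n); 
        if n>3: w[0]=w[-1]=.5
        w=np.cumsum(w)/w.sum()
        for s in w:
            d=np.round(R.inv().apply(p0+s*(q-p0)-p)*1e3,rnd); a=np.round(np.degrees((R.inv()*R0*Ro.from_rotvec(dv*s)).as_rotvec()),1)
            if abs(d).max()>50 or abs(a).max()>8.59 : print("TOO BIG",d,a)
            rows.append({"slide":[float(x)+0 for x in d],"angular":[float(x)+0 for x in a],"claw":claw})
            p=p+R.apply(d/1e3); R=R*Ro.from_rotvec(np.radians(a))
    for k in range(0,len(rows),8): print(json.dumps(rows[k:k+8]).replace(".0,",",").replace(".0]","]").replace("-0,","0,").replace(" ",""))
    return p,R
E
python3 - <<'E'
from h import *
plan([((.47,.169,.16),toolR(85),11)],1)
from workcell import bot;print(bot.tcp_to_tips)
E
```

```text
Traceback (most recent call last):
  File "h.py", line 25, in plan
    print("t",o["time"],"p",p.round(4),"rpy",o["tcp_rot"].round(1),"q",o["q"].round(1),"F",o["wrist_force"].round(1),"open",o["opening"].round(4),"g",round(o["grasp_force"],1))
                                                                                                                            ^^^^^^^^^^^^^^^^^^
AttributeError: 'float' object has no attribute 'round'
```

```bash
sed -i 's/o\["opening"\].round(4)/round(o["opening"],4)/' h.py
python3 - <<'E'
from h import *
plan([((.47,.169,.16),toolR(85),11)],1)
from workcell import bot;print(bot.tcp_to_tips)
E
```

```text
t 0.1 p [0.2366 0.4963 0.2496] rpy [-179.9    0.   154.5] q [64.5  5.  10.  95.1 -0.  90. ] F [ 0.4 -0.3 -0.7] open 0.0854 g 0.0
[{"slide":[-18,-10,4],"angular":[0,0,3.5],"claw":1},{"slide":[-36,-17,9],"angular":[0,0,6.9],"claw":1},{"slide":[-38,-13,9],"angular":[0,0,7],"claw":1},{"slide":[-39,-8,9],"angular":[0,0,6.9],"claw":1},{"slide":[-40,-3,9],"angular":[0,0,7],"claw":1},{"slide":[-41,1,9],"angular":[0,0,6.9],"claw":1},{"slide":[-39,7,9],"angular":[0,0,7],"claw":1},{"slide":[-39,11,9],"angular":[0,0,6.9],"claw":1}]
[{"slide":[-37,16,9],"angular":[0,0.1,7],"claw":1},{"slide":[-35,20,9],"angular":[0,0,6.9],"claw":1},{"slide":[-16,12,5],"angular":[0,0,3.5],"claw":1}]
0.019
```

Call:
play_rows --increments '[{"slide": [-18, -10, 4], "angular": [0, 0, 3.5], "claw": 1}, {"slide": [-36, -17, 9], "angular": [0, 0, 6.9], "claw": 1}, {"slide": [-38, -13, 9], "angular": [0, 0, 7], "claw": 1}, {"slide": [-39, -8, 9], "angular": [0, 0, 6.9], "claw": 1}, {"slide": [-40, -3, 9], "angular": [0, 0, 7], "claw": 1}, {"slide": [-41, 1, 9], "angular": [0, 0, 6.9], "claw": 1}, {"slide": [-39, 7, 9], "angular": [0, 0, 7], "claw": 1}, {"slide": [-39, 11, 9], "angular": [0, 0, 6.9], "claw": 1}]' --squeeze 30

```text
time: 0.9
ee_pos: [0.4124, 0.2494, 0.1827]
tcp_rot: [-180.0, 0.0, 102.1]
wrist_force: [0.8, 0.3, -0.5]
opening: 0.0854
grasp_force: 0.0
```

Call:
play_rows --increments '[{"slide": [-37, 16, 9], "angular": [0, 0, 7], "claw": 1}, {"slide": [-35, 20, 9], "angular": [0, 0, 6.9], "claw": 1}, {"slide": [-16, 12, 5], "angular": [0, 0, 3.5], "claw": 1}, {"slide": [0, 0, 0], "angular": [0, 0, 0], "claw": 1}]'

```text
time: 1.3
ee_pos: [0.4708, 0.1669, 0.159]
tcp_rot: [-179.9, 0.1, 84.7]
wrist_force: [-0.5, 0.3, 0.4]
opening: 0.0849
grasp_force: 0.0
```

Run:
```python
from h import *
from workcell import bot
import cv2
i=bot.camera_info("wrist");im=bot.camera("wrist")
cv2.imwrite("pics/w1.png",cv2.cvtColor(im,cv2.COLOR_RGB2BGR))
np.save("w1.npy",np.r_[np.array(i["R"]).ravel(),i["t"]])
plan([((.47,.169,.16),toolR(85),1)],1)
```

```text
t 1.35 p [0.4702 0.168  0.1596] rpy [-179.9    0.    84.9] q [ 19.7  -2.7  -7.8  85.    0.  114.7] F [ 0.5  0.2 -0.3] open 0.0853 g 0.0
[{"slide":[1,0,0],"angular":[-0.1,0,-0.1],"claw":1}]
```

View pics/w1.png

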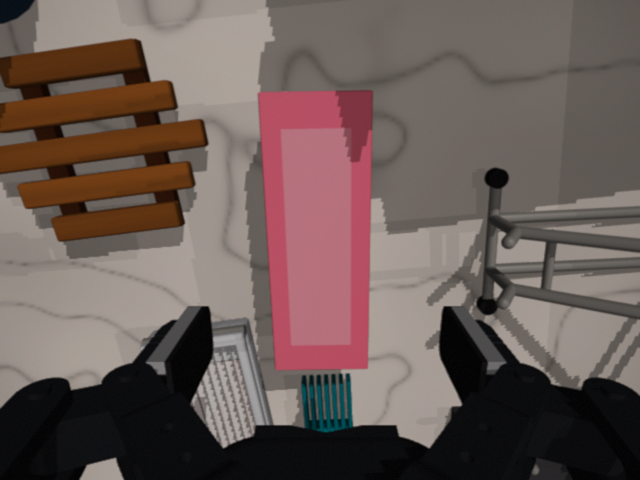

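The wrist view shows the lid's top corners at (260,93), (372,91), (367,369) and (276,370). The brush head's end is at (302..351,374), and the stand's low feet are at (497,177) and (487,306).

Run:
```python
from h import *
a=np.load("w1.npy");f=dict(fovy=63.39921747636873,cx=325.71206144585375,cy=238.52533042041892,R=a[:9].reshape(3,3),t=a[9:])
L=[(.09,.032,.053),(.09,-.032,.053),(-.09,-.032,.053),(-.09,.032,.053)]
print(fit([(f,L,np.array([(260,93),(372,91),(367,369),(276,370)]))],[.47,.17,1.5]))
print(fit([(f,[(.11,.021,.014),(.11,-.021,.014)],np.array([(302,375),(351,373)]))],[.47,-.07,1.5]))
print(fit([(f,[(0,.05,.008),(0,-.05,.008)],np.array([(497,177),(487,306)]))],[.6,.13,0]))
```

```text
(array([0.4665, 0.1659]), np.float64(85.6), array([1.7, 0.3, 1.5, 0. , 0.9, 0.3, 0.8, 0.4]))
(array([ 0.4553, -0.0658]), np.float64(87.5), array([1.4, 0.1, 1.4, 0. ]))
(array([0.5923, 0.1406]), np.float64(-2.4), array([0. , 0.4, 0. , 0.5]))
```

Run:
```python
from h import *
plan([((.467,.166,.055),toolR(85.5),4)],1)
```

```text
t 1.35 p [0.4702 0.168  0.1596] rpy [-179.9    0.    84.9] q [ 19.7  -2.7  -7.8  85.    0.  114.7] F [ 0.5  0.2 -0.3] open 0.0853 g 0.0
[{"slide":[0,0,17],"angular":[0,0,-0.1],"claw":1},{"slide":[-1,-1,35],"angular":[0,0,-0.2],"claw":1},{"slide":[-1,-1,35],"angular":[-0.1,0,-0.2],"claw":1},{"slide":[0,-1,18],"angular":[0,0,-0.1],"claw":1}]
```

Call:
play_rows --increments '[{"slide": [0, 0, 17], "angular": [0, 0, 0], "claw": 1}, {"slide": [-1, -1, 35], "angular": [0, 0, -0.3], "claw": 1}, {"slide": [-1, -1, 35], "angular": [0, 0, -0.3], "claw": 1}, {"slide": [0, -1, 18], "angular": [0, 0, 0], "claw": 1}, {"slide": [0, 0, 0], "angular": [0, 0, 0], "claw": 0}, {"slide": [0, 0, 0], "angular": [0, 0, 0], "claw": 0}, {"slide": [0, 0, 0], "angular": [0, 0, 0], "claw": 0}, {"slide": [0, 0, 0], "angular": [0, 0, 0], "claw": 0}]' --squeeze 30

```text
time: 2.15
ee_pos: [0.4677, 0.1677, 0.0567]
tcp_rot: [179.9, -0.1, 85.6]
wrist_force: [-0.3, -0.2, -1.5]
opening: 0.0633
grasp_force: 34.5
```

Call:
play_rows --increments '[{"slide": [0, 0, 0], "angular": [0, 0, 0], "claw": 0}, {"slide": [0, 0, -5], "angular": [0, 0, 0], "claw": 0}, {"slide": [0, 0, -10], "angular": [0, 0, 0], "claw": 0}, {"slide": [0, 0, -15], "angular": [0, 0, 0], "claw": 0}]'

```text
time: 2.55
ee_pos: [0.4668, 0.1671, 0.086]
tcp_rot: [-180.0, 0.0, 85.6]
wrist_force: [0.2, -0.6, -0.5]
opening: 0.0631
grasp_force: 34.4
```

Run:
```python
from h import *
from workcell import bot
S,D=bot.camera_info("scene"),bot.camera_info("side")
sc=lambda *p:np.array(p)/2.5+[110,140]
si=lambda *p:np.array(p)/2.4+[200,170]
a=np.load("w1.npy");f=dict(fovy=63.39921747636873,cx=325.71206144585375,cy=238.52533042041892,R=a[:9].reshape(3,3),t=a[9:])
def g(i,P,z):
    F=240/np.tan(np.radians(i["fovy"]/2));R=np.array(i["R"]);o=-R.T@np.array(i["t"])
    d=np.c_[(P-[i["cx"],i["cy"]])/F,np.ones(len(P))]@R
    return (o+d*((z-o[2])/d[:,2])[:,None]).round(4)[:,:2]
print(g(S,sc((498,380),(590,430),(385,492),(480,550)),.008))
print(g(D,si((350,244),(475,244),(465,200)),.008))
print(g(f,np.array([(497,177),(487,306)]),.008))
print("lips tops wrist: ",g(f,np.array([(510,240),(504,298)]),.056+.0))
print("lip tops scene",g(S,sc((497,343),(533,345),(572,363)),.06))
print("top ends",g(S,sc((443,408),(404,389)),.152),g(D,si((479,122),(484,137)),.152))
plan([((.60,.14,.26),toolR(178.3,-35,88),13)],0)
```

```text
[[0.5939 0.0917]
 [0.5985 0.1934]
 [0.7538 0.0867]
 [0.7581 0.188 ]]
[[0.5903 0.0849]
 [0.7497 0.0808]
 [0.754  0.178 ]]
[[0.5943 0.1908]
 [0.5902 0.0902]]
lips tops wrist:  [[0.5833 0.16  ]
 [0.5813 0.1211]]
lip tops scene [[0.5978 0.0942]
 [0.5821 0.1221]
 [0.5815 0.1627]]
top ends [[0.7531 0.1538]
 [0.7539 0.117 ]] [[0.751  0.1428]
 [0.7505 0.1073]]
t 2.55 p [0.4668 0.1671 0.086 ] rpy [-180.     0.    85.6] q [ 19.7  -2.3 -15.6  76.8   0.  114.1] F [ 0.2 -0.6 -0.5] open 0.0631 g 34.4
[{"slide":[-1,6,-7],"angular":[-1.2,-1.1,-3.7],"claw":0},{"slide":[-2,11,-15],"angular":[-2.3,-2.3,-7.5],"claw":0},{"slide":[-5,12,-13],"angular":[-2.4,-2.2,-7.4],"claw":0},{"slide":[-6,11,-13],"angular":[-2.3,-2.3,-7.5],"claw":0},{"slide":[-8,11,-12],"angular":[-2.3,-2.3,-7.5],"claw":0},{"slide":[-11,10,-12],"angular":[-2.4,-2.2,-7.4],"claw":0},{"slide":[-12,9,-10],"angular":[-2.3,-2.3,-7.5],"claw":0},{"slide":[-13,8,-10],"angular":[-2.4,-2.2,-7.4],"claw":0}]
[{"slide":[-15,7,-9],"angular":[-2.3,-2.3,-7.5],"claw":0},{"slide":[-16,4,-8],"angular":[-2.4,-2.3,-7.5],"claw":0},{"slide":[-16,3,-7],"angular":[-2.3,-2.2,-7.4],"claw":0},{"slide":[-18,1,-7],"angular":[-2.4,-2.3,-7.5],"claw":0},{"slide":[-8,0,-2],"angular":[-1.1,-1.1,-3.7],"claw":0}]
```

Run:
```python
from h import *
R=toolR(177.7,-35,87.7)
plan([((.55,.15,.20),Ro.concatenate([toolR(125,-15,87.7)])[0],7),((.6435,.139,.149),R,8)],0)
```

```text
t 2.55 p [0.4668 0.1671 0.086 ] rpy [-180.     0.    85.6] q [ 19.7  -2.3 -15.6  76.8   0.  114.1] F [ 0.2 -0.6 -0.5] open 0.0631 g 34.4
[{"slide":[-1,7,-10],"angular":[-1.2,-0.4,-3.3],"claw":0},{"slide":[-3,14,-18],"angular":[-2.5,-0.8,-6.5],"claw":0},{"slide":[-4,15,-18],"angular":[-2.4,-0.7,-6.5],"claw":0},{"slide":[-7,15,-18],"angular":[-2.4,-0.8,-6.5],"claw":0},{"slide":[-8,14,-16],"angular":[-2.5,-0.8,-6.6],"claw":0},{"slide":[-11,15,-16],"angular":[-2.4,-0.7,-6.5],"claw":0},{"slide":[-6,7,-8],"angular":[-1.2,-0.4,-3.3],"claw":0},{"slide":[-4,4,5],"angular":[-0.7,-1.3,-3.7],"claw":0}]
[{"slide":[-7,8,11],"angular":[-1.3,-2.7,-7.5],"claw":0},{"slide":[-9,6,11],"angular":[-1.3,-2.6,-7.4],"claw":0},{"slide":[-8,5,12],"angular":[-1.3,-2.7,-7.5],"claw":0},{"slide":[-8,3,13],"angular":[-1.3,-2.7,-7.4],"claw":0},{"slide":[-8,2,12],"angular":[-1.3,-2.6,-7.4],"claw":0},{"slide":[-8,1,14],"angular":[-1.3,-2.7,-7.5],"claw":0},{"slide":[-3,0,6],"angular":[-0.7,-1.3,-3.7],"claw":0}]
```

Call:
play_rows --increments '[{"slide": [-1, 7, -10], "angular": [-1.2, -0.4, -3.3], "claw": 0}, {"slide": [-3, 14, -18], "angular": [-2.5, -0.8, -6.5], "claw": 0}, {"slide": [-4, 15, -18], "angular": [-2.4, -0.7, -6.5], "claw": 0}, {"slide": [-7, 15, -18], "angular": [-2.4, -0.8, -6.5], "claw": 0}, {"slide": [-8, 14, -16], "angular": [-2.5, -0.8, -6.6], "claw": 0}, {"slide": [-11, 15, -16], "angular": [-2.4, -0.7, -6.5], "claw": 0}, {"slide": [-6, 7, -8], "angular": [-1.2, -0.4, -3.3], "claw": 0}, {"slide": [-4, 4, 5], "angular": [-0.7, -1.3, -3.7], "claw": 0}]'

```text
time: 3.35
ee_pos: [0.5586, 0.1489, 0.2008]
tcp_rot: [167.6, 11.2, 127.5]
wrist_force: [-0.3, -0.2, -0.9]
opening: 0.063
grasp_force: 34.5
```

Call:
play_rows --increments '[{"slide": [-7, 8, 11], "angular": [-1.3, -2.7, -7.5], "claw": 0}, {"slide": [-9, 6, 11], "angular": [-1.3, -2.6, -7.4], "claw": 0}, {"slide": [-8, 5, 12], "angular": [-1.3, -2.7, -7.5], "claw": 0}, {"slide": [-8, 3, 13], "angular": [-1.3, -2.7, -7.4], "claw": 0}, {"slide": [-8, 2, 12], "angular": [-1.3, -2.6, -7.4], "claw": 0}, {"slide": [-8, 1, 14], "angular": [-1.3, -2.7, -7.5], "claw": 0}, {"slide": [-3, 0, 6], "angular": [-0.7, -1.3, -3.7], "claw": 0}, {"slide": [0, 0, 0], "angular": [0, 0, 0], "claw": 0}]'

```text
time: 4.15
ee_pos: [0.6428, 0.1387, 0.1485]
tcp_rot: [-180.0, 35.0, 177.7]
wrist_force: [-0.5, -0.2, -1.2]
opening: 0.0631
grasp_force: 34.5
```

Run:
```python
from h import *
R=toolR(177.7,-35,87.7)
n=-R.as_matrix()[:,2];u=-R.as_matrix()[:,0];print(n,u)
pl=np.array([.668,.138,.097])
plan([(pl+n*.021+u*.008,R,4)],0)
```

```text
[-0.57311436  0.02301865  0.81915204] [ 0.81849213 -0.03287404  0.57357644]
t 4.15 p [0.6428 0.1387 0.1485] rpy [-180.    35.   177.7] q [ 16.5 -11.2 -24.6  43.  -10.6  15.5] F [-0.5 -0.2 -1.2] open 0.0631 g 34.5
[{"slide":[0,0,6],"angular":[0,0,0],"claw":0},{"slide":[0,0,12],"angular":[0,0,0],"claw":0},{"slide":[1,0,12],"angular":[0,0,0],"claw":0},{"slide":[0,0,6],"angular":[0,0,0],"claw":0}]
```

Call:
play_rows --increments '[{"slide": [0, 0, 6], "angular": [0, 0, 0], "claw": 0}, {"slide": [0, 0, 12], "angular": [0, 0, 0], "claw": 0}, {"slide": [1, 0, 9], "angular": [0, 0, 0], "claw": 0}, {"slide": [0, 0, 3], "angular": [0, 0, 0], "claw": 0}, {"slide": [0, 0, 0], "angular": [0, 0, 0], "claw": 0}]'

```text
time: 4.65
ee_pos: [0.6594, 0.1384, 0.1222]
tcp_rot: [-180.0, 34.9, 177.7]
wrist_force: [-0.2, 0.2, -0.5]
opening: 0.0631
grasp_force: 34.5
```

```bash
cat > two.py <<'E'
import sys,cv2,numpy as np
from workcell import bot
def two(name,a,b):
    "a,b: (x0,y0) of 200x300-ish crops (w=133,h=200) of scene and side, 3x each, side by side"
    o=[]
    for n,(x,y) in(("scene",a),("side",b)):
        im=cv2.cvtColor(bot.camera(n),cv2.COLOR_RGB2BGR)[y:y+150,x:x+100]
        o.append(cv2.resize(im,(400,600),interpolation=cv2.INTER_CUBIC))
    cv2.imwrite(name,np.hstack(o))
E
python3 -c "
from two import two; two('pics/t1.png',(245,230),(325,190))"
```

```text
(no output)
```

View pics/t1.png

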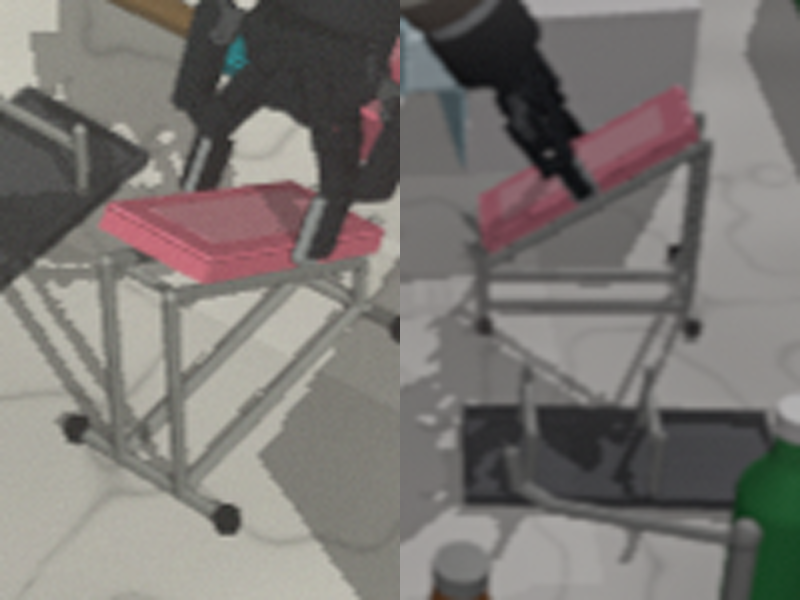

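The lid hangs parallel just above the stand bars and looks centred, so I'm lowering it in small steps.

Call:
play_rows --increments '[{"slide": [0, 0, 4], "angular": [0, 0, 0], "claw": 0}, {"slide": [0, 0, 2], "angular": [0, 0, 0], "claw": 0}, {"slide": [0, 0, 1], "angular": [0, 0, 0], "claw": 0}, {"slide": [0, 0, 0], "angular": [0, 0, 0], "claw": 0}]'

```text
time: 5.15
ee_pos: [0.6635, 0.1383, 0.1175]
tcp_rot: [180.0, 35.0, 177.7]
wrist_force: [-0.5, -0.2, -1.2]
opening: 0.0629
grasp_force: 34.5
```

Call:
play_rows --increments '[{"slide": [0, 0, 1], "angular": [0, 0, 0], "claw": 0}, {"slide": [0, 0, 0.5], "angular": [0, 0, 0], "claw": 0}, {"slide": [0, 0, 0], "angular": [0, 0, 0], "claw": 0}]'

```text
time: 5.45
ee_pos: [0.6644, 0.1383, 0.1164]
tcp_rot: [180.0, 35.0, 177.7]
wrist_force: [0.2, 1.1, -0.2]
opening: 0.063
grasp_force: 34.5
```

Call:
play_rows --increments '[{"slide": [0, 0, 1], "angular": [0, 0, 0], "claw": 0}, {"slide": [0, 0, 0], "angular": [0, 0, 0], "claw": 0}]'

```text
time: 5.65
ee_pos: [0.6651, 0.1383, 0.1157]
tcp_rot: [180.0, 35.0, 177.7]
wrist_force: [0.0, 0.2, -0.2]
opening: 0.0631
grasp_force: 34.5
```

Call:
play_rows --increments '[{"slide": [0, 0, 1], "angular": [0, 0, 0], "claw": 0}, {"slide": [0, 0, 0], "angular": [0, 0, 0], "claw": 0}]'

```text
time: 5.85
ee_pos: [0.6654, 0.1383, 0.1154]
tcp_rot: [180.0, 35.0, 177.7]
wrist_force: [-10.0, 0.3, 6.3]
opening: 0.0631
grasp_force: 35.7
```

Call:
play_rows --increments '[{"slide": [0, 0, 0.5], "angular": [0, 0, 0], "claw": 0}, {"slide": [0, 0, 0], "angular": [0, 0, 0], "claw": 0}]'

```text
time: 6.05
ee_pos: [0.6655, 0.1383, 0.1154]
tcp_rot: [180.0, 35.0, 177.7]
wrist_force: [-13.5, -1.4, 10.5]
opening: 0.0631
grasp_force: 36.4
```

Call:
play_rows --increments '[{"slide": [3, 0, -1], "angular": [0, 0, 0], "claw": 0}, {"slide": [2, 0, 0], "angular": [0, 0, 0], "claw": 0}, {"slide": [0, 0, 0], "angular": [0, 0, 0], "claw": 0}]'

```text
time: 6.35
ee_pos: [0.6612, 0.1386, 0.1127]
tcp_rot: [180.0, 35.1, 177.7]
wrist_force: [-3.8, 0.2, 3.9]
opening: 0.0629
grasp_force: 35.1
```

Call:
play_rows --increments '[{"slide": [2, 0, 0], "angular": [0, 0, 0], "claw": 0}, {"slide": [0, 0, 0], "angular": [0, 0, 0], "claw": 0}]'

```text
time: 6.55
ee_pos: [0.6598, 0.1386, 0.1117]
tcp_rot: [180.0, 35.1, 177.7]
wrist_force: [-3.3, 0.1, 5.5]
opening: 0.0629
grasp_force: 35.2
```

Call:
play_rows --increments '[{"slide": [1, 0, 0], "angular": [0, 0, 0], "claw": 0}, {"slide": [0, 0, 0], "angular": [0, 0, 0], "claw": 0}]'

```text
time: 6.75
ee_pos: [0.659, 0.1387, 0.1112]
tcp_rot: [180.0, 35.1, 177.7]
wrist_force: [-1.9, 0.7, 5.0]
opening: 0.0635
grasp_force: 35.1
```

Call:
play_rows --increments '[{"slide": [1, 0, 0], "angular": [0, 0, 0], "claw": 0}, {"slide": [0, 0, 0], "angular": [0, 0, 0], "claw": 0}]'

```text
time: 6.95
ee_pos: [0.6582, 0.1387, 0.1106]
tcp_rot: [180.0, 35.1, 177.7]
wrist_force: [-2.7, -0.1, 4.6]
opening: 0.063
grasp_force: 35.2
```

Call:
play_rows --increments '[{"slide": [1, 0, 0], "angular": [0, 0, 0], "claw": 0}, {"slide": [0, 0, 0], "angular": [0, 0, 0], "claw": 0}]'

```text
time: 7.15
ee_pos: [0.6574, 0.1387, 0.1101]
tcp_rot: [180.0, 35.1, 177.7]
wrist_force: [-2.2, 1.2, 5.7]
opening: 0.0627
grasp_force: 35.2
```

Call:
play_rows --increments '[{"slide": [1, 0, 0], "angular": [0, 0, 0], "claw": 0}, {"slide": [0, 0, 0], "angular": [0, 0, 0], "claw": 0}]'

```text
time: 7.35
ee_pos: [0.6572, 0.1387, 0.1101]
tcp_rot: [180.0, 35.2, 177.7]
wrist_force: [5.1, -0.8, 4.8]
opening: 0.063
grasp_force: 34.6
```

Call:
play_rows --increments '[{"slide": [-0.5, 0, 0], "angular": [0, 0, 0], "claw": 0.4}, {"slide": [0, 0, 0], "angular": [0, 0, 0], "claw": 0.7}, {"slide": [0, 0, 0], "angular": [0, 0, 0], "claw": 1}, {"slide": [0, 0, 0], "angular": [0, 0, 0], "claw": 1}, {"slide": [0, 0, 0], "angular": [0, 0, 0], "claw": 1}, {"slide": [0, 0, -10], "angular": [0, 0, 0], "claw": 1}, {"slide": [0, 0, -30], "angular": [0, 0, 0], "claw": 1}, {"slide": [0, 0, -40], "angular": [0, 0, 0], "claw": 1}]'

```text
time: 8.15
ee_pos: [0.6094, 0.1401, 0.1737]
tcp_rot: [-179.9, 34.8, 177.7]
wrist_force: [0.9, 0.6, -0.3]
opening: 0.0852
grasp_force: 0.0
```

Run:
```python
from h import *
plan([((.50,-.01,.2),toolR(230,-8,87.7),8),((.4556,-.074,.08),toolR(267.6),6),((.4556,-.074,.021),toolR(267.6),3)],-.1)
```

```text
t 8.15 p [0.6094 0.1401 0.1737] rpy [-179.9   34.8  177.7] q [ 17.8 -16.  -25.7  47.2 -11.3  16.7] F [ 0.9  0.6 -0.3] open 0.0852 g 0.0
[{"slide":[5,-11,-6],"angular":[-0.9,1.8,-3.7],"claw":-0.1},{"slide":[12,-21,-11],"angular":[-1.7,3.5,-7.3],"claw":-0.1},{"slide":[15,-19,-12],"angular":[-1.8,3.6,-7.3],"claw":-0.1},{"slide":[18,-17,-10],"angular":[-1.8,3.6,-7.4],"claw":-0.1},{"slide":[20,-14,-10],"angular":[-1.7,3.5,-7.3],"claw":-0.1},{"slide":[23,-11,-10],"angular":[-1.8,3.6,-7.3],"claw":-0.1},{"slide":[25,-7,-7],"angular":[-1.7,3.5,-7.3],"claw":-0.1},{"slide":[12,-2,-4],"angular":[-0.9,1.8,-3.7],"claw":-0.1}]
[{"slide":[9,1,11],"angular":[-0.8,0.3,-3.8],"claw":-0.1},{"slide":[17,1,23],"angular":[-1.5,0.5,-7.5],"claw":-0.1},{"slide":[17,4,23],"angular":[-1.6,0.5,-7.5],"claw":-0.1},{"slide":[16,5,23],"angular":[-1.5,0.6,-7.5],"claw":-0.1},{"slide":[15,7,24],"angular":[-1.5,0.5,-7.5],"claw":-0.1},{"slide":[7,4,12],"angular":[-0.8,0.3,-3.7],"claw":-0.1},{"slide":[0,0,20],"angular":[0,0,0],"claw":-0.1},{"slide":[0,0,19],"angular":[0,0,0],"claw":-0.1}]
[{"slide":[0,0,20],"angular":[0,0,0],"claw":-0.1}]
```

Call:
play_rows --increments '[{"slide": [5, -11, -6], "angular": [-0.9, 1.8, -3.7], "claw": 0.5}, {"slide": [12, -21, -11], "angular": [-1.7, 3.5, -7.3], "claw": -0.1}, {"slide": [15, -19, -12], "angular": [-1.8, 3.6, -7.3], "claw": -0.1}, {"slide": [18, -17, -10], "angular": [-1.8, 3.6, -7.4], "claw": -0.1}, {"slide": [20, -14, -10], "angular": [-1.7, 3.5, -7.3], "claw": -0.1}, {"slide": [23, -11, -10], "angular": [-1.8, 3.6, -7.3], "claw": -0.1}, {"slide": [25, -7, -7], "angular": [-1.7, 3.5, -7.3], "claw": -0.1}, {"slide": [12, -2, -4], "angular": [-0.9, 1.8, -3.7], "claw": -0.1}]'

```text
time: 8.95
ee_pos: [0.5005, -0.0104, 0.2019]
tcp_rot: [-173.6, 4.9, -129.5]
wrist_force: [0.7, 0.0, 0.0]
opening: 0.0386
grasp_force: 0.0
```

Call:
play_rows --increments '[{"slide": [9, 1, 11], "angular": [-0.8, 0.3, -3.8], "claw": -0.1}, {"slide": [17, 1, 23], "angular": [-1.5, 0.5, -7.5], "claw": -0.1}, {"slide": [17, 4, 23], "angular": [-1.6, 0.5, -7.5], "claw": -0.1}, {"slide": [16, 5, 23], "angular": [-1.5, 0.6, -7.5], "claw": -0.1}, {"slide": [15, 7, 24], "angular": [-1.5, 0.5, -7.5], "claw": -0.1}, {"slide": [7, 4, 12], "angular": [-0.8, 0.3, -3.7], "claw": -0.1}, {"slide": [0, 0, 0], "angular": [0, 0, 0], "claw": -0.1}]'

```text
time: 9.65
ee_pos: [0.4556, -0.0738, 0.0789]
tcp_rot: [-180.0, 0.0, -92.4]
wrist_force: [-0.1, -0.2, 0.4]
opening: 0.0385
grasp_force: 0.0
```

```bash
cat >> h.py <<'E'
def ground(i,P,z):
    F=240/np.tan(np.radians(i["fovy"]/2));R=np.array(i["R"]);o=-R.T@np.array(i["t"])
    d=np.c_[(np.atleast_2d(P)-[i["cx"],i["cy"]])/F,np.ones(len(np.atleast_2d(P)))]@R
    return (o+d*((z-o[2])/d[:,2])[:,None])[:,:2]
E
python3 - <<'E'
from h import *
from workcell import bot
import cv2
i=bot.camera_info("wrist");im=bot.camera("wrist");cv2.imwrite("pics/w2.png",cv2.cvtColor(im,cv2.COLOR_RGB2BGR))
h=cv2.cvtColor(im,cv2.COLOR_RGB2HSV);m=cv2.inRange(h,(8,80,90),(25,255,255))
n,l,st,c=cv2.connectedComponentsWithStats(m)
for k in np.argsort(-st[1:,4])[:3]+1:
    ys,xs=np.where(l==k); r=cv2.minAreaRect(np.c_[xs,ys].astype(np.float32)); b=cv2.boxPoints(r)
    print(st[k],ground(i,b,.014).round(4).tolist())
S=bot.camera_info("scene");im2=cv2.cvtColor(bot.camera("scene"),cv2.COLOR_RGB2BGR);cv2.imwrite("pics/s2.png",im2)
plan([((.4556,-.074,.021),toolR(267.6),4)],-.1)
E
```

```text
[ 306   38   40  289 6839] [[0.4602, -0.1833], [0.4437, -0.1829], [0.4449, -0.0407], [0.4654, -0.0411]]
[65 24  6  5  6] [[0.5645, -0.1931], [0.5644, -0.1933], [0.5624, -0.1918], [0.5625, -0.1916]]
[72 29  2  2  2] [[0.5614, -0.1908], [0.5614, -0.1908], [0.5618, -0.1912], [0.5618, -0.1912]]
t 9.75 p [ 0.4572 -0.0733  0.081 ] rpy [-179.7    0.   -92.6] q [ -9.1  -7.1 -20.5  76.3   0.1 -96.6] F [-0.2  0.4 -0.4] open 0.0386 g 0.0
[{"slide":[0,0,10],"angular":[0,0,0],"claw":-0.1},{"slide":[0,1,20],"angular":[-0.1,0,-0.1],"claw":-0.1},{"slide":[1,1,20],"angular":[-0.1,0,0],"claw":-0.1},{"slide":[0,0,10],"angular":[-0.1,0,-0.1],"claw":-0.1}]
```

View pics/w2.png

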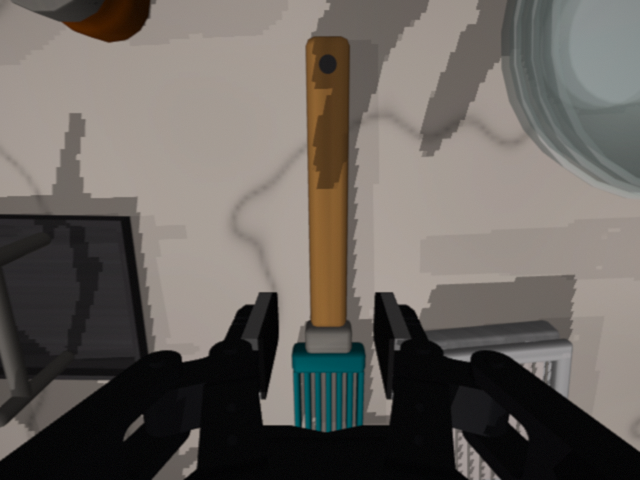

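The wrist view shows the handle between the pads, its tip at (328,40) and its collar at (327,335). The tray's near edge runs from (130,217) to (147,352), and the slicer lies clear on the right.

Call:
play_rows --increments '[{"slide": [3, 1, 10], "angular": [0, 0, 0], "claw": -0.1}, {"slide": [3, 1, 20], "angular": [0, 0, 0], "claw": -0.1}, {"slide": [0, 0, 20], "angular": [0, 0, 0], "claw": -0.1}, {"slide": [0, 0, 9], "angular": [0, 0, 0], "claw": -0.1}, {"slide": [0, 0, 0], "angular": [0, 0, 0], "claw": -1}, {"slide": [0, 0, 0], "angular": [0, 0, 0], "claw": -1}, {"slide": [0, 0, 0], "angular": [0, 0, 0], "claw": -1}, {"slide": [0, 0, 0], "angular": [0, 0, 0], "claw": -1}]' --squeeze 40

```text
time: 10.55
ee_pos: [0.4554, -0.0794, 0.0219]
tcp_rot: [-179.7, 0.0, -92.4]
wrist_force: [-0.6, -0.8, -0.9]
opening: 0.0193
grasp_force: 43.7
```

Call:
play_rows --increments '[{"slide": [0, 0, -10], "angular": [0, 0, 0], "claw": -1}, {"slide": [0, 0, -30], "angular": [0, 0, 0], "claw": -1}, {"slide": [0, 0, -40], "angular": [0, 0, 0], "claw": -1}, {"slide": [0, 0, -20], "angular": [0, 0, 0], "claw": -1}]'

```text
time: 10.95
ee_pos: [0.4555, -0.0795, 0.1253]
tcp_rot: [-179.6, -0.0, -92.4]
wrist_force: [1.4, -0.2, -0.9]
opening: 0.0189
grasp_force: 43.7
```

Run:
```python
from h import *
from workcell import bot
S,D=bot.camera_info("scene"),bot.camera_info("side")
sc=lambda *p:np.array(p)/2.5+[110,140]
si=lambda *p:np.array(p)/2.4+[200,170]
print(ground(S,sc((267,465),(191,412),(355,281),(431,322)),.01).round(4).tolist(),ground(D,si((524,294),(530,349),(337,351),(339,293)),.01).round(4).tolist())
# post tops: bar1 x=+20, bar2 x=-65
P=[(.02,-.036,.056),(.02,.036,.056),(-.065,-.036,.056),(-.065,.036,.056)]
print(ground(S,sc((265,323),(324,360),(331,276),(388,308)),.057).round(4).tolist())
print(fit([(S,P,sc((265,323),(324,360),(331,276),(388,308)))],[.67,-.06,0]))
plan([((.60,-.06,.16),toolR(340),11),((.659,-.061,.12),toolR(356),3)],-1)
```

```text
[[0.7881, -0.0146], [0.7796, -0.1116], [0.5641, -0.0991], [0.5688, -0.003]] [[0.7898, -0.0211], [0.7755, -0.1161], [0.5583, -0.1133], [0.5684, -0.0132]]
[[0.6909, -0.0959], [0.6972, -0.0217], [0.6092, -0.0868], [0.6137, -0.0158]]
(array([ 0.6744, -0.0575]), np.float64(-4.3), array([0.2, 0.7, 0.4, 0. , 0.1, 0.5, 0.1, 0.2]))
t 10.95 p [ 0.4555 -0.0795  0.1253] rpy [-179.6   -0.   -92.4] q [ -9.9  -8.1 -16.5  81.1   0.1 -97.5] F [ 1.4 -0.2 -0.9] open 0.0189 g 43.7
[{"slide":[-1,-7,-2],"angular":[0,0,-3.6],"claw":-1},{"slide":[-2,-15,-3],"angular":[-0.1,0,-7.3],"claw":-1},{"slide":[0,-14,-3],"angular":[0,-0.1,-7.2],"claw":-1},{"slide":[2,-15,-4],"angular":[0,0,-7.3],"claw":-1},{"slide":[4,-14,-3],"angular":[-0.1,0,-7.2],"claw":-1},{"slide":[6,-13,-4],"angular":[0,0,-7.2],"claw":-1},{"slide":[7,-13,-3],"angular":[0,-0.1,-7.3],"claw":-1},{"slide":[9,-12,-3],"angular":[-0.1,0,-7.2],"claw":-1}]
[{"slide":[10,-10,-4],"angular":[0,0,-7.3],"claw":-1},{"slide":[11,-9,-3],"angular":[0,-0.1,-7.2],"claw":-1},{"slide":[6,-4,-2],"angular":[-0.1,0,-3.6],"claw":-1},{"slide":[19,-6,13],"angular":[0,0,-5.3],"claw":-1},{"slide":[19,-5,14],"angular":[0,0,-5.4],"claw":-1},{"slide":[20,-3,13],"angular":[0,0,-5.3],"claw":-1}]
```

Run:
```python
from h import *
plan([((.58,-.06,.17),toolR(205),10),((.6595,-.057,.10),toolR(175.2),5)],-1)
```

```text
t 10.95 p [ 0.4555 -0.0795  0.1253] rpy [-179.6   -0.   -92.4] q [ -9.9  -8.1 -16.5  81.1   0.1 -97.5] F [ 1.4 -0.2 -0.9] open 0.0189 g 43.7
[{"slide":[-1,-7,-2],"angular":[0,0,3.5],"claw":-1},{"slide":[-4,-13,-5],"angular":[-0.1,0,6.9],"claw":-1},{"slide":[-5,-13,-5],"angular":[0,0.1,7],"claw":-1},{"slide":[-7,-13,-5],"angular":[-0.1,0,6.9],"claw":-1},{"slide":[-8,-11,-5],"angular":[0,0,7],"claw":-1},{"slide":[-10,-10,-5],"angular":[0,0,6.9],"claw":-1},{"slide":[-10,-10,-5],"angular":[-0.1,0.1,7],"claw":-1},{"slide":[-12,-7,-5],"angular":[0,0,6.9],"claw":-1}]
[{"slide":[-13,-7,-5],"angular":[-0.1,0,7],"claw":-1},{"slide":[-6,-2,-2],"angular":[0,0,3.5],"claw":-1},{"slide":[-9,-4,9],"angular":[0,0,3.7],"claw":-1},{"slide":[-19,-6,17],"angular":[0,0,7.5],"claw":-1},{"slide":[-19,-4,18],"angular":[0,0,7.4],"claw":-1},{"slide":[-20,-2,17],"angular":[0,0,7.4],"claw":-1},{"slide":[-10,1,9],"angular":[0,0,3.8],"claw":-1}]
```

Call:
play_rows --increments '[{"slide": [-1, -7, -2], "angular": [0, 0, 3.5], "claw": -1}, {"slide": [-4, -13, -5], "angular": [0, 0, 6.9], "claw": -1}, {"slide": [-5, -13, -5], "angular": [0, 0, 7], "claw": -1}, {"slide": [-7, -13, -5], "angular": [-0.1, 0, 6.9], "claw": -1}, {"slide": [-8, -11, -5], "angular": [0, 0, 7], "claw": -1}, {"slide": [-10, -10, -5], "angular": [0, 0, 6.9], "claw": -1}, {"slide": [-10, -10, -5], "angular": [-0.1, 0, 7], "claw": -1}, {"slide": [-12, -7, -5], "angular": [0, 0, 6.9], "claw": -1}]'

```text
time: 11.75
ee_pos: [0.5589, -0.0629, 0.1595]
tcp_rot: [179.9, 0.1, -144.8]
wrist_force: [0.1, -0.4, -0.1]
opening: 0.0188
grasp_force: 43.7
```

Call:
play_rows --increments '[{"slide": [-13, -7, -5], "angular": [0, 0, 7], "claw": -1}, {"slide": [-6, -2, -2], "angular": [0, 0, 3.5], "claw": -1}, {"slide": [-9, -4, 9], "angular": [0, 0, 3.7], "claw": -1}, {"slide": [-19, -6, 17], "angular": [0, 0, 7.5], "claw": -1}, {"slide": [-19, -4, 18], "angular": [0, 0, 7.4], "claw": -1}, {"slide": [-20, -2, 17], "angular": [0, 0, 7.4], "claw": -1}, {"slide": [-10, 1, 9], "angular": [0, 0, 3.8], "claw": -1}, {"slide": [0, 0, 0], "angular": [0, 0, 0], "claw": -1}]'

```text
time: 12.55
ee_pos: [0.6585, -0.0565, 0.094]
tcp_rot: [179.9, -0.1, 175.1]
wrist_force: [-1.0, -0.2, -1.4]
opening: 0.019
grasp_force: 43.7
```

Run:
```python
from h import *
plan([((.6595,-.057,.07),toolR(175.2),4)],-1)
from two import two; import cv2
two('pics/t2.png',(190,230),(335,255))
from workcell import bot
cv2.imwrite("pics/w3.png",cv2.cvtColor(bot.camera("wrist"),cv2.COLOR_RGB2BGR))
a=cv2.imread("pics/t2.png");w=cv2.resize(cv2.imread("pics/w3.png"),(400,300))
cv2.imwrite("pics/t2.png",np.hstack([cv2.resize(a,(400,300)),w]))
```

```text
t 12.55 p [ 0.6585 -0.0565  0.094 ] rpy [ 1.799e+02 -1.000e-01  1.751e+02] q [-5.  20.1 10.5 80.6  0.1 -0.1] F [-1.  -0.2 -1.4] open 0.019 g 43.7
[{"slide":[0,0,4],"angular":[0,0,0],"claw":-1},{"slide":[-1,0,8],"angular":[0.1,-0.1,0],"claw":-1},{"slide":[0,0,8],"angular":[0,0,-0.1],"claw":-1},{"slide":[0,0,4],"angular":[0,0,0],"claw":-1}]
```

View pics/t2.png

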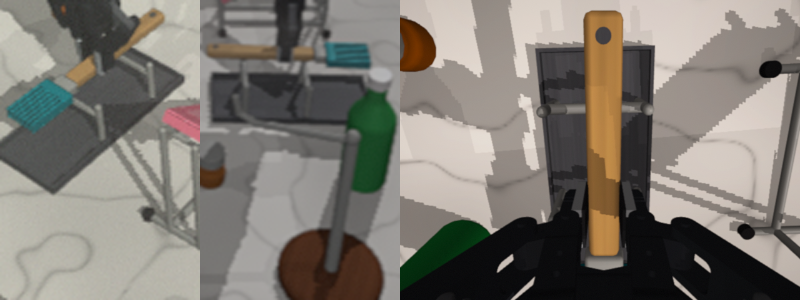

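The brush is over the rest with its head towards the open end. The post midpoint at x=595 against the handle at 604 means I should shift about 5 mm along tool −y.

Call:
play_rows --increments '[{"slide": [0, -3, 6], "angular": [0, 0, 0], "claw": -1}, {"slide": [0, -2, 10], "angular": [0, 0, 0], "claw": -1}, {"slide": [0, 0, 7], "angular": [0, 0, 0], "claw": -1}, {"slide": [0, 0, 1], "angular": [0, 0, 0], "claw": -1}, {"slide": [0, 0, 0], "angular": [0, 0, 0], "claw": -1}]'

```text
time: 13.2
ee_pos: [0.6576, -0.0616, 0.0709]
tcp_rot: [179.9, -0.0, 175.2]
wrist_force: [-0.1, -0.1, -1.6]
opening: 0.0186
grasp_force: 43.7
```

Call:
play_rows --increments '[{"slide": [0, 0, 1], "angular": [0, 0, 0], "claw": -1}, {"slide": [0, 0, 1], "angular": [0, 0, 0], "claw": -1}, {"slide": [0, 0, 0], "angular": [0, 0, 0], "claw": -1}]'

```text
time: 13.5
ee_pos: [0.6581, -0.0616, 0.0695]
tcp_rot: [179.9, 0.0, 175.2]
wrist_force: [-0.7, -0.2, -1.0]
opening: 0.0186
grasp_force: 43.7
```

Call:
play_rows --increments '[{"slide": [0, 0, 1], "angular": [0, 0, 0], "claw": -1}, {"slide": [0, 0, 0], "angular": [0, 0, 0], "claw": -1}]'

```text
time: 13.7
ee_pos: [0.658, -0.0616, 0.0684]
tcp_rot: [179.9, 0.0, 175.2]
wrist_force: [-0.2, -0.3, -0.7]
opening: 0.0188
grasp_force: 43.7
```

Call:
play_rows --increments '[{"slide": [0, 0, 1], "angular": [0, 0, 0], "claw": -1}, {"slide": [0, 0, 0], "angular": [0, 0, 0], "claw": -1}]'

```text
time: 13.9
ee_pos: [0.6579, -0.0616, 0.0673]
tcp_rot: [179.9, 0.0, 175.2]
wrist_force: [0.5, 0.3, -1.0]
opening: 0.019
grasp_force: 43.7
```

Call:
play_rows --increments '[{"slide": [0, 0, 1], "angular": [0, 0, 0], "claw": -1}, {"slide": [0, 0, 0], "angular": [0, 0, 0], "claw": -1}]'

```text
time: 14.1
ee_pos: [0.6579, -0.0616, 0.0663]
tcp_rot: [179.9, 0.0, 175.2]
wrist_force: [0.4, -0.5, -1.6]
opening: 0.0185
grasp_force: 43.7
```

Call:
play_rows --increments '[{"slide": [0, 0, 1], "angular": [0, 0, 0], "claw": -1}, {"slide": [0, 0, 0], "angular": [0, 0, 0], "claw": -1}]'

```text
time: 14.3
ee_pos: [0.6579, -0.0616, 0.0653]
tcp_rot: [179.9, 0.0, 175.2]
wrist_force: [-0.0, -0.0, -0.9]
opening: 0.0188
grasp_force: 43.7
```

Call:
play_rows --increments '[{"slide": [0, 0, 0.5], "angular": [0, 0, 0], "claw": -1}, {"slide": [0, 0, 0], "angular": [0, 0, 0], "claw": -1}]'

```text
time: 14.5
ee_pos: [0.658, -0.0616, 0.0652]
tcp_rot: [179.9, 0.0, 175.2]
wrist_force: [-0.9, -0.2, 1.6]
opening: 0.0188
grasp_force: 44.0
```

Call:
play_rows --increments '[{"slide": [0, 0, 0.5], "angular": [0, 0, 0], "claw": -1}, {"slide": [0, 0, 0], "angular": [0, 0, 0], "claw": -1}]'

```text
time: 14.7
ee_pos: [0.658, -0.0616, 0.0651]
tcp_rot: [179.9, 0.1, 175.2]
wrist_force: [-3.0, -0.2, 5.1]
opening: 0.0187
grasp_force: 44.4
```

Call:
play_rows --increments '[{"slide": [0, 0, 0.5], "angular": [0, 0, 0], "claw": -1}, {"slide": [0, 0, 0], "angular": [0, 0, 0], "claw": -1}]'

```text
time: 14.9
ee_pos: [0.6581, -0.0616, 0.0651]
tcp_rot: [179.9, 0.1, 175.2]
wrist_force: [-2.6, -0.3, 7.4]
opening: 0.0185
grasp_force: 44.8
```

Call:
play_rows --increments '[{"slide": [0, 0, -0.5], "angular": [0, 0, 0], "claw": -0.7}, {"slide": [0, 0, 0], "angular": [0, 0, 0], "claw": -0.3}, {"slide": [0, 0, 0], "angular": [0, 0, 0], "claw": 0}, {"slide": [0, 0, 0], "angular": [0, 0, 0], "claw": 0}, {"slide": [0, 0, -10], "angular": [0, 0, 0], "claw": 0}, {"slide": [0, 0, -40], "angular": [0, 0, 0], "claw": 0}, {"slide": [0, 0, -50], "angular": [0, 0, 0], "claw": 0}, {"slide": [0, 0, -50], "angular": [0, 0, 0], "claw": 0}]'

```text
time: 15.7
ee_pos: [0.6574, -0.0619, 0.2166]
tcp_rot: [179.9, 0.0, 175.2]
wrist_force: [1.0, -0.0, 0.0]
opening: 0.0425
grasp_force: 0.0
```

Run:
```python
from h import *
plan([((.395,-.2756,.25),toolR(116.8),11)],0)
```

```text
t 15.7 p [ 0.6574 -0.0619  0.2166] rpy [179.9   0.  175.2] q [-5.4 20.2 24.3 94.   0.1 -0.6] F [ 1. -0.  0.] open 0.0425 g 0.0
[{"slide":[12,-12,-2],"angular":[0,0,2.9],"claw":0},{"slide":[23,-24,-3],"angular":[0,0,5.9],"claw":0},{"slide":[21,-27,-3],"angular":[0,0,5.8],"claw":0},{"slide":[17,-29,-4],"angular":[0,0,5.8],"claw":0},{"slide":[15,-31,-3],"angular":[0,0,5.9],"claw":0},{"slide":[11,-32,-4],"angular":[0.1,0,5.8],"claw":0},{"slide":[9,-33,-3],"angular":[0,0,5.8],"claw":0},{"slide":[4,-33,-3],"angular":[0,0,5.9],"claw":0}]
[{"slide":[2,-34,-4],"angular":[0,0,5.8],"claw":0},{"slide":[-2,-34,-3],"angular":[0,-0.1,5.9],"claw":0},{"slide":[-3,-16,-2],"angular":[0,0,2.9],"claw":0}]
```

Call:
play_rows --increments '[{"slide": [12, -12, -2], "angular": [0, 0, 2.9], "claw": 0}, {"slide": [23, -24, -3], "angular": [0, 0, 5.9], "claw": 0}, {"slide": [21, -27, -3], "angular": [0, 0, 5.8], "claw": 0}, {"slide": [17, -29, -4], "angular": [0, 0, 5.8], "claw": 0}, {"slide": [15, -31, -3], "angular": [0, 0, 5.9], "claw": 0}, {"slide": [11, -32, -4], "angular": [0, 0, 5.8], "claw": 0}, {"slide": [9, -33, -3], "angular": [0, 0, 5.8], "claw": 0}, {"slide": [4, -33, -3], "angular": [0, 0, 5.9], "claw": 0}]'

```text
time: 16.5
ee_pos: [0.4601, -0.2231, 0.2401]
tcp_rot: [179.9, -0.0, 131.1]
wrist_force: [0.3, -0.0, 0.8]
opening: 0.0429
grasp_force: 0.0
```

Call:
play_rows --increments '[{"slide": [2, -34, -4], "angular": [0, 0, 5.8], "claw": 0}, {"slide": [-2, -34, -3], "angular": [0, 0, 5.9], "claw": 0}, {"slide": [-3, -16, -2], "angular": [0, 0, 2.9], "claw": 0}, {"slide": [0, 0, 0], "angular": [0, 0, 0], "claw": 0}]'

```text
time: 16.9
ee_pos: [0.3944, -0.2766, 0.2492]
tcp_rot: [179.9, 0.0, 116.6]
wrist_force: [0.3, -0.7, 0.4]
opening: 0.0427
grasp_force: 0.0
```

Run:
```python
from h import *
import cv2
from workcell import bot
i=bot.camera_info("wrist");im=cv2.cvtColor(bot.camera("wrist"),cv2.COLOR_RGB2BGR)
np.save("w4.npy",np.r_[np.array(i["R"]).ravel(),i["t"]])
s=cv2.cvtColor(bot.camera("scene"),cv2.COLOR_RGB2BGR)
# wrist full at 480 wide x 360 ; below: scene crop (2x) and its stand/rest area
w=cv2.resize(im,(800,600))[:, :]
cv2.imwrite("pics/w4.png",w); cv2.imwrite("pics/s4.png",s)
plan([((.395,-.2756,.25),toolR(116.8),1)],0)
```

```text
t 17.0 p [ 0.3957 -0.2754  0.2484] rpy [ 1.799e+02 -1.000e-01  1.168e+02] q [-34.9  -4.3   0.5  94.8   0.1  28.3] F [-0.   1.1 -1.2] open 0.043 g 0.0
[{"slide":[0,-1,-2],"angular":[0.1,-0.1,0],"claw":0}]
```

View pics/w4.png

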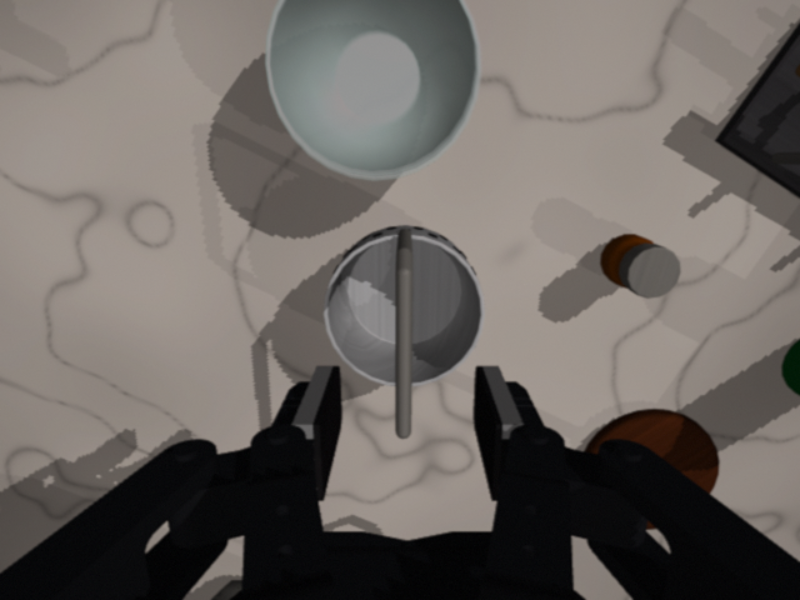

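The wrist view shows the handle bar vertical in the picture, from (404,265) to (403,437), between the open pads.

Run:
```python
from h import *
a=np.load("w4.npy");f=dict(fovy=63.39921747636873,cx=325.71206144585375,cy=238.52533042041892,R=a[:9].reshape(3,3),t=a[9:])
g=ground(f,np.array([(404,265),(403,437)])/1.25,.132);print(g.round(4),g.mean(0),np.linalg.norm(g[1]-g[0]),np.degrees(np.arctan2(*(g[0]-g[1])[::-1])))
c=g.mean(0);u=(g[0]-g[1])/np.linalg.norm(g[0]-g[1]);t=c+.03*u
plan([((*t,.136),toolR(np.degrees(np.arctan2(u[1],u[0]))),5)],0)
# rim centre check
r=ground(f,np.array([(326,308),(481,308),(404,236),(404,384)])/1.25,.06);print(r.round(4),r[:2].mean(0))
```

```text
[[ 0.3851 -0.2613]
 [ 0.4293 -0.3513]] [ 0.40717748 -0.30626397] 0.10024264862203618 116.13664212203173
t 17.0 p [ 0.3957 -0.2754  0.2484] rpy [ 1.799e+02 -1.000e-01  1.168e+02] q [-34.9  -4.3   0.5  94.8   0.1  28.3] F [-0.   1.1 -1.2] open 0.043 g 0.0
[{"slide":[0,0,14],"angular":[0,0,0.1],"claw":0},{"slide":[-1,-1,28],"angular":[0,0,0.1],"claw":0},{"slide":[-1,-1,28],"angular":[0.1,0,0.2],"claw":0},{"slide":[0,-1,28],"angular":[0,0,0.2],"claw":0},{"slide":[-1,0,14],"angular":[0,-0.1,0.1],"claw":0}]
[[ 0.3583 -0.3267]
 [ 0.4524 -0.2797]
 [ 0.3837 -0.259 ]
 [ 0.431  -0.3541]] [ 0.40533296 -0.30319847]
```

Call:
play_rows --increments '[{"slide": [0, 0, 14], "angular": [0, 0, 0.1], "claw": 0}, {"slide": [-1, -1, 28], "angular": [0, 0, 0.1], "claw": 0}, {"slide": [-1, -1, 28], "angular": [0, 0, 0.2], "claw": 0}, {"slide": [0, -1, 28], "angular": [0, 0, 0.2], "claw": 0}, {"slide": [-1, 0, 14], "angular": [0, 0, 0.1], "claw": 0}, {"slide": [0, 0, 0], "angular": [0, 0, 0], "claw": -1}, {"slide": [0, 0, 0], "angular": [0, 0, 0], "claw": -1}, {"slide": [0, 0, 0], "angular": [0, 0, 0], "claw": -1}]' --squeeze 80

```text
time: 17.8
ee_pos: [0.395, -0.2794, 0.1374]
tcp_rot: [179.9, 0.0, 116.1]
wrist_force: [0.0, -0.5, -0.3]
opening: 0.0057
grasp_force: 78.2
```

Call:
play_rows --increments '[{"slide": [0, 0, 0], "angular": [0, 0, 0], "claw": -1}, {"slide": [0, 0, 0], "angular": [0, 0, 0], "claw": -1}, {"slide": [0, 0, -5], "angular": [0, 0, 0], "claw": -1}, {"slide": [0, 0, -15], "angular": [0, 0, 0], "claw": -1}, {"slide": [0, 0, -30], "angular": [0, 0, 0], "claw": -1}, {"slide": [0, 0, -40], "angular": [0, 0, 0], "claw": -1}, {"slide": [0, 0, -21], "angular": [0, 0, 0], "claw": -1}, {"slide": [0, 0, 0], "angular": [0, 0, 0], "claw": -1}]'

```text
time: 18.6
ee_pos: [0.3952, -0.2801, 0.2509]
tcp_rot: [179.8, 0.2, 116.1]
wrist_force: [0.1, 0.0, -2.3]
opening: 0.0057
grasp_force: 78.3
```

Run:
```python
from h import *
from workcell import bot
import cv2
S,D=bot.camera_info("scene"),bot.camera_info("side")
sc=lambda *p:np.array(p)/2.5+[110,140]
si=lambda *p:np.array(p)/2.4+[200,170]
# foot centre check: foot ellipse centres
print(ground(S,sc((87,248)),.008),ground(D,si((481,530)),.01))
print("tip",ground(S,sc((169,33)),.226),ground(D,si((367,322)),.226), "post",ground(S,sc((45,80)),.212),ground(D,si((507,369)),.212))
cv2.imwrite("pics/s5.png",cv2.cvtColor(bot.camera("side"),cv2.COLOR_RGB2BGR))
cv2.imwrite("pics/s5b.png",cv2.cvtColor(bot.camera("scene"),cv2.COLOR_RGB2BGR))
plan([],0)
```

```text
[[ 0.67417012 -0.35527085]] [[ 0.67424526 -0.35872214]]
tip [[ 0.56711214 -0.29952711]] [[ 0.56137293 -0.30899991]] post [[ 0.67294562 -0.35556155]] [[ 0.67492944 -0.35503598]]
t 18.7 p [ 0.3944 -0.2795  0.2468] rpy [ 1.799e+02 -1.000e-01  1.161e+02] q [-35.4  -4.2   0.5  94.7   0.1  28.5] F [ 0.2 -0.8 -2.4] open 0.0059 g 78.4
```

Run:
```python
from h import *
plan([((.532,-.257,.254),toolR(65.2),9)],-1)
```

```text
t 18.7 p [ 0.3944 -0.2795  0.2468] rpy [ 1.799e+02 -1.000e-01  1.161e+02] q [-35.4  -4.2   0.5  94.7   0.1  28.5] F [ 0.2 -0.8 -2.4] open 0.0059 g 78.4
[{"slide":[-3,8,0],"angular":[0,0,3.2],"claw":-1},{"slide":[-4,17,-1],"angular":[0,0,6.3],"claw":-1},{"slide":[-2,18,-1],"angular":[0,0,6.4],"claw":-1},{"slide":[0,17,-1],"angular":[0,-0.1,6.4],"claw":-1},{"slide":[2,17,-1],"angular":[0,0,6.3],"claw":-1},{"slide":[3,17,-1],"angular":[0,0,6.4],"claw":-1},{"slide":[6,17,-1],"angular":[0.1,0,6.3],"claw":-1},{"slide":[7,16,-1],"angular":[0,0,6.4],"claw":-1}]
[{"slide":[4,7,0],"angular":[0,0,3.2],"claw":-1}]
```

Call:
play_rows --increments '[{"slide": [-3, 8, 0], "angular": [0, 0, 3.2], "claw": -1}, {"slide": [-4, 17, -1], "angular": [0, 0, 6.3], "claw": -1}, {"slide": [-2, 18, -1], "angular": [0, 0, 6.4], "claw": -1}, {"slide": [0, 17, -1], "angular": [0, 0, 6.4], "claw": -1}, {"slide": [2, 17, -1], "angular": [0, 0, 6.3], "claw": -1}, {"slide": [3, 17, -1], "angular": [0, 0, 6.4], "claw": -1}, {"slide": [6, 17, -1], "angular": [0, 0, 6.3], "claw": -1}, {"slide": [7, 16, -1], "angular": [0, 0, 6.4], "claw": -1}]'

```text
time: 19.5
ee_pos: [0.5238, -0.2578, 0.2519]
tcp_rot: [-179.8, -0.1, 68.1]
wrist_force: [0.1, -0.1, -2.0]
opening: 0.0058
grasp_force: 78.3
```

Call:
play_rows --increments '[{"slide": [4, 7, 0], "angular": [0, 0, 3.2], "claw": -1}, {"slide": [0, 0, 0], "angular": [0, 0, 0], "claw": -1}, {"slide": [0, 0, 0], "angular": [0, 0, 0], "claw": -1}]'

```text
time: 19.8
ee_pos: [0.531, -0.2569, 0.2526]
tcp_rot: [-179.8, -0.1, 65.3]
wrist_force: [-0.3, -0.4, -2.1]
opening: 0.0062
grasp_force: 78.3
```

Run:
```python
from h import *
plan([((.5955,-.2864,.254),toolR(65.2),7)],-1)
```

```text
t 19.8 p [ 0.531  -0.2569  0.2526] rpy [-1.798e+02 -1.000e-01  6.530e+01] q [-25.9  10.8  16.8  96.2   0.1  88.8] F [-0.3 -0.4 -2.1] open 0.0062 g 78.3
[{"slide":[0,6,0],"angular":[0,0,0],"claw":-1},{"slide":[0,12,0],"angular":[0,0,0],"claw":-1},{"slide":[0,12,-1],"angular":[-0.1,-0.1,0],"claw":-1},{"slide":[0,11,0],"angular":[0,0,0.1],"claw":-1},{"slide":[0,12,0],"angular":[0,0,0],"claw":-1},{"slide":[0,12,0],"angular":[0,0,0],"claw":-1},{"slide":[0,6,-1],"angular":[-0.1,0,0],"claw":-1}]
```

Call:
play_rows --increments '[{"slide": [0, 6, 0], "angular": [0, 0, 0], "claw": -1}, {"slide": [0, 12, -1], "angular": [0, 0, 0], "claw": -1}, {"slide": [0, 12, 0], "angular": [0, 0, 0], "claw": -1}, {"slide": [0, 12, 0], "angular": [0, 0, 0], "claw": -1}, {"slide": [0, 0, 0], "angular": [0, 0, 0], "claw": -1}]'

```text
time: 20.3
ee_pos: [0.5701, -0.2754, 0.2542]
tcp_rot: [-180.0, -0.1, 65.2]
wrist_force: [-0.5, -0.4, -2.1]
opening: 0.0059
grasp_force: 78.4
```

Call:
play_rows --increments '[{"slide": [0, 12, 0], "angular": [0, 0, 0], "claw": -1}, {"slide": [0, 12, 0], "angular": [0, 0, 0], "claw": -1}, {"slide": [0, 5, 0], "angular": [0, 0, 0], "claw": -1}, {"slide": [0, 0, 0], "angular": [0, 0, 0], "claw": -1}]'

```text
time: 20.7
ee_pos: [0.5958, -0.2871, 0.2546]
tcp_rot: [-179.9, -0.1, 65.2]
wrist_force: [0.4, -0.0, -2.5]
opening: 0.006
grasp_force: 78.4
```

Call:
play_rows --increments '[{"slide": [0, 0, 6], "angular": [0, 0, 0], "claw": -1}, {"slide": [0, 0, 10], "angular": [0, 0, 0], "claw": -1}, {"slide": [0, 0, 10], "angular": [0, 0, 0], "claw": -1}, {"slide": [0, 0, 6], "angular": [0, 0, 0], "claw": -1}, {"slide": [0, 0, 3], "angular": [0, 0, 0], "claw": -1}, {"slide": [0, 0, 0], "angular": [0, 0, 0], "claw": -1}]'

```text
time: 21.3
ee_pos: [0.5957, -0.2867, 0.2193]
tcp_rot: [-179.9, -0.1, 65.2]
wrist_force: [0.3, 0.0, -2.4]
opening: 0.0056
grasp_force: 78.4
```

Bar at about 0.212 m, and the seat is at 0.206. Lowering the rest in 1 mm steps.

Call:
play_rows --increments '[{"slide": [0, 0, 2], "angular": [0, 0, 0], "claw": -1}, {"slide": [0, 0, 1], "angular": [0, 0, 0], "claw": -1}, {"slide": [0, 0, 0], "angular": [0, 0, 0], "claw": -1}]'

```text
time: 21.6
ee_pos: [0.596, -0.2869, 0.217]
tcp_rot: [-180.0, -0.1, 65.2]
wrist_force: [0.2, -0.2, -2.3]
opening: 0.0058
grasp_force: 78.4
```

Call:
play_rows --increments '[{"slide": [0, 0, 1], "angular": [0, 0, 0], "claw": -1}, {"slide": [0, 0, 1], "angular": [0, 0, 0], "claw": -1}, {"slide": [0, 0, 0], "angular": [0, 0, 0], "claw": -1}]'

```text
time: 21.9
ee_pos: [0.5959, -0.2868, 0.2147]
tcp_rot: [-180.0, -0.1, 65.2]
wrist_force: [-0.8, -0.4, -2.3]
opening: 0.0061
grasp_force: 78.4
```

Call:
play_rows --increments '[{"slide": [0, 0, 1], "angular": [0, 0, 0], "claw": -1}, {"slide": [0, 0, 0], "angular": [0, 0, 0], "claw": -1}]'

```text
time: 22.1
ee_pos: [0.596, -0.2869, 0.2141]
tcp_rot: [180.0, -0.1, 65.2]
wrist_force: [0.1, -0.0, 0.0]
opening: 0.0057
grasp_force: 78.5
```

Call:
play_rows --increments '[{"slide": [0, 0, 0.5], "angular": [0, 0, 0], "claw": -1}, {"slide": [0, 0, 0], "angular": [0, 0, 0], "claw": -1}]'

```text
time: 22.3
ee_pos: [0.596, -0.2869, 0.2138]
tcp_rot: [180.0, -0.1, 65.2]
wrist_force: [-0.7, 0.1, 0.8]
opening: 0.0057
grasp_force: 78.5
```

Call:
play_rows --increments '[{"slide": [0, 0, 0], "angular": [0, 0, 0], "claw": -0.8}, {"slide": [0, 0, 0], "angular": [0, 0, 0], "claw": -0.6}, {"slide": [0, 0, 0], "angular": [0, 0, 0], "claw": -0.4}, {"slide": [0, 0, 0], "angular": [0, 0, 0], "claw": -0.2}, {"slide": [0, 0, 0], "angular": [0, 0, 0], "claw": -0.2}, {"slide": [0, 0, 0], "angular": [0, 0, 0], "claw": -0.2}]'

```text
time: 22.9
ee_pos: [0.5959, -0.2869, 0.2134]
tcp_rot: [-180.0, -0.1, 65.2]
wrist_force: [-0.4, 0.2, -0.5]
opening: 0.034
grasp_force: 0.0
```

Call:
play_rows --increments '[{"slide": [0, 0, -5], "angular": [0, 0, 0], "claw": -0.2}, {"slide": [0, 0, -15], "angular": [0, 0, 0], "claw": -0.2}, {"slide": [0, 0, -30], "angular": [0, 0, 0], "claw": -0.2}, {"slide": [0, 0, -40], "angular": [0, 0, 0], "claw": -0.2}]'

```text
time: 23.3
ee_pos: [0.5953, -0.2868, 0.3032]
tcp_rot: [-179.8, -0.1, 65.2]
wrist_force: [0.3, -0.4, 0.9]
opening: 0.0339
grasp_force: 0.0
```

Run:
```python
from h import *
from workcell import bot
import cv2
i=bot.camera_info("wrist");np.save("w6.npy",np.r_[np.array(i["R"]).ravel(),i["t"]])
im={n:cv2.cvtColor(bot.camera(n),cv2.COLOR_RGB2BGR) for n in("scene","side","wrist")}
for n in im: cv2.imwrite(f"pics/h_{n}.png",im[n])
a=cv2.resize(im["scene"][130:340,105:385],(400,300)); b=cv2.resize(im["side"][180:390,260:540],(400,300))
c=cv2.resize(im["side"][150:300,250:450],(400,300)); d=cv2.resize(im["wrist"],(400,300))
cv2.imwrite("pics/all6.png",np.vstack([np.hstack([a,b]),np.hstack([c,d])]))
plan([],0)
```

```text
t 23.45 p [ 0.5965 -0.2874  0.3071] rpy [ 1.797e+02 -1.000e-01  6.520e+01] q [-2.580e+01  2.380e+01  3.920e+01  1.051e+02  1.000e-01  8.910e+01] F [ 0.5 -0.1 -1.1] open 0.0342 g 0.0
```

View pics/all6.png

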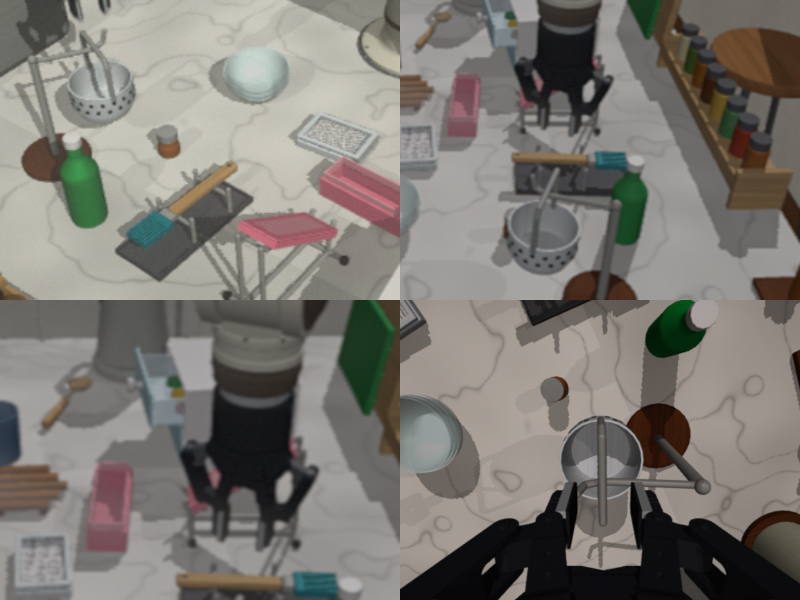

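Every item is placed, and the basket hangs on the hook. In the wrist view the bar runs from (601,421) to (603,523), with the hook crossing it at y≈484. I'll check how far the crossing is from the middle of the handle and plan the drawer push.

Run:
```python
from h import *
a=np.load("w6.npy");f=dict(fovy=63.39921747636873,cx=325.71206144585375,cy=238.52533042041892,R=a[:9].reshape(3,3),t=a[9:])
p=(np.array([(601,421),(603,523),(602,484)])-[400,300])*1.6
g=ground(f,p[:2],.206);h=ground(f,p[2:],.200);print(g,g.mean(0),h, np.linalg.norm(g[1]-g[0]))
print("hook tip",ground(f,(np.array([(547,483)])-[400,300])*1.6,.21),"post",ground(f,(np.array([(703,486)])-[400,300])*1.6,.212))
u=(g[0]-g[1])/np.linalg.norm(g[0]-g[1]);print("offset of rod from bar middle along bar",(h-g.mean(0))@u)
# fresh measures for knob from side pic stored
```

```text
[[ 0.60730782 -0.25532099]
 [ 0.56356469 -0.35410967]] [ 0.58543625 -0.30471533] [[ 0.58022085 -0.31566391]] 0.10804010463849734
hook tip [[ 0.53388348 -0.28799129]] post [[ 0.67081504 -0.35363618]]
offset of rod from bar middle along bar [-0.01212267]
```

Run:
```python
from h import *
import cv2
a=np.load("w6.npy");f=dict(fovy=63.39921747636873,cx=325.71206144585375,cy=238.52533042041892,R=a[:9].reshape(3,3),t=a[9:])
p=(np.array([(561,459),(643,459),(602,418),(602,500)])-[400,300])*1.6
g=ground(f,p,.136);print(g.round(4),g[:2].mean(0),g[2:].mean(0))
im=cv2.cvtColor(cv2.imread("pics/h_wrist.png"),cv2.COLOR_BGR2GRAY)
for r in range(176,372,6): print(r,im[r,304:344:3].tolist())
```

```text
[[ 0.5345 -0.2892]
 [ 0.629  -0.3328]
 [ 0.6039 -0.2635]
 [ 0.5573 -0.3636]] [ 0.58176688 -0.31100598] [ 0.58058757 -0.31359294]
176 [153, 144, 158, 162, 164, 163, 164, 164, 163, 164, 163, 165, 163, 164]
182 [159, 144, 144, 156, 161, 164, 165, 163, 164, 164, 163, 164, 164, 166]
188 [98, 62, 82, 97, 80, 65, 69, 75, 101, 91, 83, 102, 125, 156]
194 [159, 152, 145, 138, 56, 64, 69, 64, 126, 145, 153, 165, 164, 139]
200 [94, 93, 92, 96, 53, 84, 98, 90, 69, 98, 93, 95, 94, 89]
206 [93, 93, 92, 96, 64, 86, 97, 93, 68, 95, 93, 93, 94, 96]
212 [93, 94, 91, 95, 63, 83, 98, 94, 71, 95, 93, 93, 94, 96]
218 [94, 93, 93, 95, 67, 98, 124, 110, 77, 95, 94, 94, 94, 96]
224 [94, 93, 91, 96, 63, 90, 104, 100, 73, 91, 93, 94, 93, 97]
230 [94, 93, 92, 95, 65, 89, 102, 99, 74, 90, 93, 93, 93, 96]
236 [95, 92, 91, 94, 64, 88, 102, 100, 75, 89, 93, 91, 93, 95]
242 [103, 92, 92, 94, 66, 86, 101, 99, 77, 90, 93, 92, 92, 96]
248 [106, 103, 96, 128, 66, 86, 102, 99, 77, 91, 100, 93, 93, 95]
254 [162, 159, 148, 150, 85, 86, 101, 100, 77, 137, 150, 148, 152, 143]
260 [164, 158, 160, 152, 91, 86, 102, 101, 78, 137
[... 578 characters left out ...]
, 101]
314 [135, 119, 110, 111, 88, 76, 100, 102, 83, 91, 105, 115, 146, 160]
320 [105, 107, 107, 108, 102, 76, 99, 103, 84, 95, 106, 105, 106, 105]
326 [98, 100, 102, 100, 93, 74, 99, 104, 84, 92, 105, 105, 106, 105]
332 [88, 84, 84, 87, 89, 74, 99, 103, 85, 89, 106, 106, 105, 105]
338 [95, 85, 89, 96, 95, 74, 98, 104, 87, 87, 106, 105, 104, 104]
344 [104, 99, 85, 92, 96, 71, 97, 104, 86, 87, 107, 106, 105, 104]
350 [106, 102, 88, 97, 101, 71, 97, 104, 86, 82, 105, 104, 105, 104]
356 [107, 99, 92, 106, 105, 71, 96, 104, 87, 85, 105, 104, 102, 104]
362 [107, 95, 101, 106, 108, 107, 93, 88, 102, 106, 105, 105, 104, 103]
368 [105, 94, 100, 108, 107, 107, 107, 107, 105, 104, 105, 104, 104, 103]
```

Run:
```python
from h import *
p,R=plan([((.462,.406,.26),toolR(184.5),19)],-1)
```

```text
t 23.45 p [ 0.5965 -0.2874  0.3071] rpy [ 1.797e+02 -1.000e-01  6.520e+01] q [-2.580e+01  2.380e+01  3.920e+01  1.051e+02  1.000e-01  8.910e+01] F [ 0.5 -0.1 -1.1] open 0.0342 g 0.0
[{"slide":[16,-11,1],"angular":[0,0,-3.3],"claw":-1},{"slide":[33,-22,3],"angular":[0,0,-6.6],"claw":-1},{"slide":[35,-17,2],"angular":[0,0,-6.7],"claw":-1},{"slide":[37,-13,3],"angular":[0.1,0.1,-6.6],"claw":-1},{"slide":[39,-8,3],"angular":[0,0,-6.6],"claw":-1},{"slide":[39,-4,2],"angular":[0,0,-6.7],"claw":-1},{"slide":[39,0,3],"angular":[0,0,-6.6],"claw":-1},{"slide":[39,5,3],"angular":[0,0,-6.6],"claw":-1}]
[{"slide":[38,9,2],"angular":[0.1,0,-6.6],"claw":-1},{"slide":[37,14,3],"angular":[0,0,-6.7],"claw":-1},{"slide":[34,18,2],"angular":[0,0,-6.6],"claw":-1},{"slide":[33,22,3],"angular":[0,0.1,-6.6],"claw":-1},{"slide":[30,25,3],"angular":[0,0,-6.7],"claw":-1},{"slide":[27,29,2],"angular":[0,0,-6.6],"claw":-1},{"slide":[23,32,3],"angular":[0.1,0,-6.6],"claw":-1},{"slide":[19,34,3],"angular":[0,0,-6.7],"claw":-1}]
[{"slide":[16,36,2],"angular":[0,0,-6.6],"claw":-1},{"slide":[11,37,3],"angular":[0,0,-6.6],"claw":-1},{"slide":[3,20,1],"angular":[0,0,-3.3],"claw":-1}]
```

Call:
play_rows --increments '[{"slide": [16, -11, 1], "angular": [0, 0, -3.3], "claw": -1}, {"slide": [33, -22, 3], "angular": [0, 0, -6.6], "claw": -1}, {"slide": [35, -17, 2], "angular": [0, 0, -6.7], "claw": -1}, {"slide": [37, -13, 3], "angular": [0.1, 0.1, -6.6], "claw": -1}, {"slide": [39, -8, 3], "angular": [0, 0, -6.6], "claw": -1}, {"slide": [39, -4, 2], "angular": [0, 0, -6.7], "claw": -1}, {"slide": [39, 0, 3], "angular": [0, 0, -6.6], "claw": -1}, {"slide": [39, 5, 3], "angular": [0, 0, -6.6], "claw": -1}]'

```text
time: 24.25
ee_pos: [0.5388, 0.0035, 0.2835]
tcp_rot: [180.0, -0.3, 115.1]
wrist_force: [0.0, 0.3, 0.3]
opening: 0.0002
grasp_force: 0.0
```

Call:
play_rows --increments '[{"slide": [38, 9, 2], "angular": [0.1, 0, -6.6], "claw": -1}, {"slide": [37, 14, 3], "angular": [0, 0, -6.7], "claw": -1}, {"slide": [34, 18, 2], "angular": [0, 0, -6.6], "claw": -1}, {"slide": [33, 22, 3], "angular": [0, 0.1, -6.6], "claw": -1}, {"slide": [30, 25, 3], "angular": [0, 0, -6.7], "claw": -1}, {"slide": [27, 29, 2], "angular": [0, 0, -6.6], "claw": -1}, {"slide": [23, 32, 3], "angular": [0.1, 0, -6.6], "claw": -1}, {"slide": [19, 34, 3], "angular": [0, 0, -6.7], "claw": -1}]'

```text
time: 25.05
ee_pos: [0.4795, 0.3118, 0.2638]
tcp_rot: [179.9, -0.3, 168.3]
wrist_force: [1.5, 0.2, 0.2]
opening: -0.0004
grasp_force: 0.0
```

Call:
play_rows --increments '[{"slide": [16, 36, 2], "angular": [0, 0, -6.6], "claw": -1}, {"slide": [11, 37, 3], "angular": [0, 0, -6.6], "claw": -1}, {"slide": [3, 20, 1], "angular": [0, 0, -3.3], "claw": -1}, {"slide": [0, 0, 0], "angular": [0, 0, 0], "claw": -1}]'

```text
time: 25.45
ee_pos: [0.4603, 0.4085, 0.2575]
tcp_rot: [179.9, -0.3, -175.3]
wrist_force: [0.9, -0.7, -0.5]
opening: -0.0
grasp_force: 0.0
```

Run:
```python
from h import *
from workcell import bot
import cv2
# organiser outline from the scene picture: white top polygon
im=cv2.imread("pics/h_scene.png");S=bot.camera_info("scene")
h=cv2.cvtColor(im,cv2.COLOR_BGR2HSV);m=cv2.inRange(h,(0,0,190),(180,25,255));m[:270]=0;m[:,:340]=0;m[420:]=0;m[:,510:]=0
n,l,st,c=cv2.connectedComponentsWithStats(m);k=1+st[1:,4].argmax();print(st[k])
co=max(cv2.findContours((l==k).astype(np.uint8),0,2)[0],key=cv2.contourArea)
ap=cv2.approxPolyDP(co,8,True)[:,0];print(ap.tolist());print(ground(S,ap,.15).round(3).tolist())
plan([((.462,.406,.116),toolR(184.5),5)],-1)
```

```text
[ 358  289  138  116 9155]
[[401, 289], [359, 361], [462, 403], [495, 323]]
[[0.597, 0.316], [0.791, 0.337], [0.77, 0.52], [0.578, 0.501]]
t 25.45 p [0.4603 0.4085 0.2575] rpy [ 179.9   -0.3 -175.3] q [41.5 14.7 22.  97.5  0.3 36.8] F [ 0.9 -0.7 -0.5] open -0.0 g 0.0
[{"slide":[0,0,18],"angular":[0,0,0],"claw":-1},{"slide":[-1,-1,35],"angular":[0,-0.1,0.1],"claw":-1},{"slide":[0,-1,35],"angular":[0.1,-0.1,0],"claw":-1},{"slide":[-1,-1,36],"angular":[0,-0.1,0.1],"claw":-1},{"slide":[0,0,17],"angular":[0,0,0],"claw":-1}]
```

Call:
play_rows --increments '[{"slide": [0, -2, 18], "angular": [0, 0, -0.6], "claw": -1}, {"slide": [0, -2, 35], "angular": [0, 0, -0.6], "claw": -1}, {"slide": [0, -2, 35], "angular": [0, 0, 0], "claw": -1}, {"slide": [0, 0, 36], "angular": [0, 0, 0], "claw": -1}, {"slide": [0, 0, 17], "angular": [0, 0, 0], "claw": -1}, {"slide": [-8, 0, 0], "angular": [0, 0, 0], "claw": -1}, {"slide": [-8, 0, 0], "angular": [0, 0, 0], "claw": -1}, {"slide": [-8, 0, 0], "angular": [0, 0, 0], "claw": -1}]'

```text
time: 26.25
ee_pos: [0.4868, 0.4035, 0.1198]
tcp_rot: [179.7, -0.1, -174.4]
wrist_force: [0.1, -0.1, 0.2]
opening: 0.0
grasp_force: 0.0
```

Call:
play_rows --increments '[{"slide": [-6, 0, 0], "angular": [0, 0, 0], "claw": -1}, {"slide": [-6, 0, 0], "angular": [0, 0, 0], "claw": -1}, {"slide": [-6, 0, 0], "angular": [0, 0, 0], "claw": -1}, {"slide": [-6, 0, 0], "angular": [0, 0, 0], "claw": -1}]'

```text
time: 26.65
ee_pos: [0.5094, 0.406, 0.118]
tcp_rot: [179.8, -0.2, -174.3]
wrist_force: [-1.7, 0.1, 0.6]
opening: -0.0001
grasp_force: 0.6
```

Call:
play_rows --increments '[{"slide": [-6, 0, 0], "angular": [0, 0, 0], "claw": -1}, {"slide": [-6, 0, 0], "angular": [0, 0, 0], "claw": -1}, {"slide": [-6, 0, 0], "angular": [0, 0, 0], "claw": -1}, {"slide": [0, 0, 0], "angular": [0, 0, 0], "claw": -1}]'

```text
time: 27.05
ee_pos: [0.5277, 0.4076, 0.1175]
tcp_rot: [179.8, -0.2, -174.4]
wrist_force: [0.5, 0.4, 0.4]
opening: -0.0
grasp_force: 0.0
```

Call:
play_rows --increments '[{"slide": [-4, 0, 0], "angular": [0, 0, 0], "claw": -1}, {"slide": [-4, 0, 0], "angular": [0, 0, 0], "claw": -1}, {"slide": [-4, 0, 0], "angular": [0, 0, 0], "claw": -1}, {"slide": [-3, 0, 0], "angular": [0, 0, 0], "claw": -1}]'

```text
time: 27.45
ee_pos: [0.5421, 0.4091, 0.1176]
tcp_rot: [179.8, -0.2, -174.3]
wrist_force: [-1.0, 0.5, -0.3]
opening: -0.0002
grasp_force: 0.6
```

Call:
play_rows --increments '[{"slide": [-2, 0, 0], "angular": [0, 0, 0], "claw": -1}, {"slide": [-2, 0, 0], "angular": [0, 0, 0], "claw": -1}]'

```text
time: 27.65
ee_pos: [0.5428, 0.4091, 0.1175]
tcp_rot: [179.8, -0.6, -174.3]
wrist_force: [-24.8, -5.3, 8.5]
opening: -0.0002
grasp_force: 13.2
```

Call:
play_rows --increments '[{"slide": [-2, 0, 0], "angular": [0, 0, 0], "claw": -1}, {"slide": [-1, 0, 0], "angular": [0, 0, 0], "claw": -1}]'

```text
time: 27.85
ee_pos: [0.5429, 0.4091, 0.1175]
tcp_rot: [179.9, -0.9, -174.2]
wrist_force: [-38.1, -7.2, 12.6]
opening: -0.0001
grasp_force: 19.4
```

Call:
play_rows --increments '[{"slide": [3, 0, 0], "angular": [0, 0, 0], "claw": -1}, {"slide": [8, 0, 0], "angular": [0, 0, 0], "claw": -1}, {"slide": [20, 0, 0], "angular": [0, 0, 0], "claw": -1}, {"slide": [30, 0, 0], "angular": [0, 0, 0], "claw": -1}, {"slide": [0, 0, -40], "angular": [0, 0, 0], "claw": -1}, {"slide": [0, 0, -50], "angular": [0, 0, 0], "claw": -1}, {"slide": [0, 0, -40], "angular": [0, 0, 0], "claw": -1}, {"slide": [0, 0, 0], "angular": [0, 0, 0], "claw": -1}]'

```text
time: 28.65
ee_pos: [0.4899, 0.4043, 0.2551]
tcp_rot: [179.5, 0.3, -174.3]
wrist_force: [0.1, 0.7, 0.2]
opening: -0.0
grasp_force: 0.0
```

Run:
```python
from h import *
from workcell import bot
import cv2
o=bot.get_obs();print(o["time"],o["ee_pos"],o["wrist_force"])
S,D=bot.camera_info("scene"),bot.camera_info("side")
s=cv2.cvtColor(bot.camera("scene"),cv2.COLOR_RGB2BGR);d=cv2.cvtColor(bot.camera("side"),cv2.COLOR_RGB2BGR)
def blob(im,lo,hi,box):
    x0,y0,x1,y1=box;m=cv2.inRange(cv2.cvtColor(im,cv2.COLOR_BGR2HSV),lo,hi);k=np.zeros_like(m);k[y0:y1,x0:x1]=m[y0:y1,x0:x1]
    n,l,st,c=cv2.connectedComponentsWithStats(k)
    return [(st[j].tolist(),c[j].round(1).tolist()) for j in 1+np.argsort(-st[1:,4])[:2]]
t=cv2.imread("pics/h_scene.png")
pk=((165,90,80),(179,255,255))
for n,im in(("now",s),("earlier",t),("start",cv2.imread("pics/scene0.png"))): print(n,"pink",blob(im,*pk,(200,200,430,360)),"teal",blob(im,(85,100,40),(100,255,200),(150,200,340,340)),"blue drawer",blob(im,(90,25,120),(108,120,255),(395,260,520,340)))
print("side pink",blob(d,*pk,(280,190,430,320)))
df=cv2.absdiff(s,t).max(2)[130:340,105:330]; print("diff px",(df>40).sum())
```

```text
28.65 [0.48985668 0.40433347 0.25514653] [0.06243015 0.7132274  0.16073171]
now pink [([330, 254, 77, 45, 967], [367.2, 277.4]), ([272, 279, 69, 25, 744], [304.5, 292.5])] teal [([194, 278, 32, 26, 454], [209.8, 290.2])] blue drawer [([475, 270, 7, 1, 7], [478.0, 270.0]), ([487, 267, 2, 2, 2], [487.5, 267.5])]
earlier pink [([330, 254, 77, 44, 848], [363.7, 275.8]), ([272, 279, 69, 25, 739], [304.5, 292.6])] teal [([194, 278, 32, 26, 454], [209.6, 290.2])] blue drawer [([411, 274, 91, 49, 1331], [455.8, 296.7]), ([475, 270, 7, 1, 7], [478.0, 270.0])]
start pink [([329, 237, 78, 61, 1731], [365.6, 268.6]), ([399, 286, 1, 1, 1], [399.0, 286.0])] teal [([299, 236, 27, 17, 222], [311.6, 243.9])] blue drawer [([411, 274, 91, 49, 1302], [457.0, 297.1]), ([475, 270, 7, 1, 7], [478.0, 270.0])]
side pink [([344, 216, 54, 40, 453], [371.9, 236.4]), ([300, 235, 13, 12, 126], [305.9, 239.8])]
diff px 3243
```

Run:
```python
from h import *
from workcell import bot
R=toolR(177.7,-35,87.7).as_matrix();n=-R[:,2];u=-R[:,0];v=R[:,1]
c=np.array([.668,.138,.097])
P=np.array([c+a*.09*u+b*.032*v+k*.014*n for a in(-1,1) for b in(-1,1) for k in(0,1)])
for k in("scene","side"):
    q=proj(bot.camera_info(k),P);print(k,q.min(0),q.max(0))
print(bot.job_done())
```

```text
scene [270.25859423 277.505456  ] [341.36219051 303.98922059]
side [343.17068002 214.42219491] [398.38743706 257.10327828]
the job is handed in; nothing more can be done
None
```

I handed the job in at about 29 s of the 69 s allowed. The lid is on the stand against its lips, the brush is across the rest with its head over the open end, the basket is on the hook within about 3 mm of mid-handle, and the drawer is pushed to its stop.

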